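Restock the lidded canelé dish and log it

ROBOT

A 6-joint arm with a two-finger parallel gripper is mounted at the origin on the work surface. World frame = base frame: x ahead of the robot, y to its left, z up, the work surface at z = 0. Lengths are in m, angles in rad, forces in N, time in s.
With the tool pointing down it reaches from about 0.375 to 0.75 m from the base axis. Payload 9 kg.
Tool frame: the origin (TCP) lies midway between the tips of the shut fingers; the grasp point (between the pads) lies 19 mm behind it; z points along the fingers, y is the direction in which the jaws open and shut (so a half turn about z gives the same grasp; the last joint's range is limited). The gripper opens to 85 mm and grips with 20 to 120 N. Pads are 22 mm wide; open, the fingers measure 114 mm over their backs; the gripper's body (76 mm by 85 mm) begins 54 mm behind the grasp point. The pads swing forward as they close: fully open they stand 13 mm farther back than shut.
Start: joints at [-1.477, 0.104, 0.097, 1.564, 0, 1.353], TCP at [0.184, -0.571, 0.205] pointing down, gripper open.
Joint ranges: [-2.99, 2.99], [-0.84, 1.86], [-1.1, 1.16], [-1.84, 2.11], [-1.51, 1.56], [-3.14, 3.14]. Speed limits (rad/s): [2.22, 2.22, 2.57, 3.14, 3.14, 3.14].

INTERFACE

Orientations are given as a unit quaternion [x, y, z, w].
In Python, from workcell import manip gives the robot as it stands.
- The arm moves only by the shell command python3 -m inch 'ROWS'. ROWS is JSON, a list of rows, each an object with "travel": the shift along the tool's x, y, z in cm, a list of three; "rotation": the turn, a rotation vector about the tool's x, y, z in rad, a list of three; "hand": the finger opening in cm, from 0 to 8.54. In form: [{"travel": [dx, dy, dz], "rotation": [wx, wy, wz], "hand": hand}, ...]. A call has 1 to 10 rows; each row shifts and turns the commanded pose from where the row before left it, along the tool's axes as they then stand; what a row does not reach is not made up. A row lasts 1/12 s, in which the tool goes at most 41.7 mm and 7.16 degrees, less where a joint would pass 70% of its speed; a pose out of reach is approached as far as the arm can. A call is refused whole if a number of a shift passes 4.17 or a number of a turn 0.125, either way. A call with a gripper value outside its range is refused whole. The fingers move at their own pace and stop on an object; the grip force is fixed at half the most. Time passes only in rows, so rows that do not move let the fingers close. It gives the time, the measured TCP pose, the force and the opening at its end, in the units of the state.
- manip.get_state(): the state, without advancing time (a new reading comes with each control period).
- manip.get_image(name): name is "scene" or "top"; returns the picture (420x560x3 uint8, red, green, blue); there is no depth.
- manip.get_calibration(name): a dict with "fx", "fy", "cx", "cy" (pixels), "k1" (the pictures are not rectified: a ray, as slopes to the right and down, at radius r is drawn at 1 + k1 r^2 times it, then the intrinsics apply), "R" (3x3) and "t" (3): a world point X has camera coordinates R X + t. Camera axes: x right, y down, z forward; pixel columns grow to the right and rows downward; lengths in m; the calibration is good to about 2 mm. A picture is of the moment at which its call begins. get_calibration takes no time and is no camera call.
- manip.finish_job(): hands the job in, once; it reports no verdict.
The state is a dict: "time": time; "joint_pos": joint angles; "qd": joint speeds; "tau": joint torques, N m; "ee_pos": TCP position; "tool_rot": TCP orientation; "force": force on the tool from outside, world axes, zero at the start; "torque": the same for the moment, N m; "opening": opening from 0.0 (shut) to 1.0 (fully open).
Only numpy, scipy, OpenCV 4.12 (cv2) and the standard library are available. Lean on these libraries where they do the work, as an engineer would, in place of code of your own. Each camera call takes 0.05 s, during which the arm holds its last target.

TASK

Restock the pastry dish: lift its lid off by the knob and set it down flat, knob up, on the round cork mat, then move every canelé from the compartmented tray into the dish and put the lid back on so it sits fully home. Last, log the restock by squeezing the counter scanner's trigger right in for about half a second and letting it spring back. Keep the dish upright and leave the mug, jam jar and napkin holder where they stand.

Things in the scene. Friction and masses are not known exactly. Their poses are not given: they have to be found in the camera images.
- dish: Loose, heavy round white stoneware dish (1.6 kg), outer diameter 190, inner diameter 174, 68 high, wall 8, floor 8 thick. Origin: centre of its underside, z up.
- lid: Round white stoneware lid, 188 across, loose on the dish, 0.3 to 0.56 kg. Origin: centre of its underside, z towards the knob. Below, a plug 164 across (156 at its bottom) and 8 deep drops into the dish's mouth; the flange over it rests on the rim, so a seated lid's origin is 60 above the dish's. On a flat surface it stands on its plug.
- knob (a point): Grip point on the lid's axis, 37 above the lid's origin, same axes: middle of the turned wooden knob, which runs from 20 to 52 above the lid's origin and widens from 24 across at its foot to 34 near its top.
- mat: Fixed round cork mat on the counter, diameter 180, 5 thick, where the lid is set aside. Origin: centre of its underside.
- tray: Fixed low whitewashed wooden tray, 225 (its x) by 152 (its y), walls and dividers 18 high and 5 thick, floor 5 thick, six compartments (3 along x, 2 along y) about 68 square. Origin: centre of its underside. At the start each canelé present stands in a compartment of its own.
- squeeze (a point): Midpoint between the fingers when the trigger is fully in; 76 above the counter. Axes are the scanner's: x along the grip from butt to head, y from grip to trigger, z up. Reach down over grip and trigger and close along y: together they measure about 53 along y here at rest (the trigger stands 38 out from the grip's centre line), about 40 when fully in.
- scanner: Grey hand scanner lying on its side in a fixed dark steel cradle. Origin: on the counter under its grip's head end; x from butt to head, y towards the trigger. The level grip is 30 wide, 28 high, centred 76 up, from x -106 to 0; the head beyond it is 44 (x) by about 125 (y), top 104 up. The black trigger, 22 high, lies along the grip's +y side; the squeeze point is 44 from the head.
- trigger (a joint): Scanner trigger, rad: 0 released, 0.30 fully in (against its stop). A spring returns it; about 3 N starts it and 8 N at the squeeze point pushes it fully in.
- mug: Bystander: white mug, 76 across, 85 high. Origin: centre of its underside.
- jam: Bystander: amber jam jar, 60 across, 85 high. Origin: centre of its underside.
- napkins: Bystander: dark wooden napkin holder, 110 by 110, 88 high. Origin: centre of its underside.
- canele0: Canelé: small dark-brown fluted pastry, rigid, 55 g, a cylinder 38 across and 44 high. Origin: centre of its underside, z along its axis. May be absent (None).
- canele1: Canelé: small dark-brown fluted pastry, rigid, 55 g, a cylinder 38 across and 44 high. Origin: centre of its underside, z along its axis. May be absent (None).
- canele2: Canelé: small dark-brown fluted pastry, rigid, 55 g, a cylinder 38 across and 44 high. Origin: centre of its underside, z along its axis. May be absent (None).
- canele3: Canelé: small dark-brown fluted pastry, rigid, 55 g, a cylinder 38 across and 44 high. Origin: centre of its underside, z along its axis. May be absent (None).
- canele4: Canelé: small dark-brown fluted pastry, rigid, 55 g, a cylinder 38 across and 44 high. Origin: centre of its underside, z along its axis. May be absent (None).

How it is judged:
By the outcome, as a careful person would: the job done as asked, in the order asked, and still so for the second after the job is handed in, with the robot touching nothing.
Of canele0, canele1, canele2, canele3, canele4 only 3 to 5 are there at a start; the rules pass over those that are not, and their reading is None.
At some moment in a run one of lid, canele0, canele1, canele2, canele3, canele4 may be knocked a few centimetres aside while the robot is not near it.
Once in a run the grip may slacken for a moment while it holds something.
It also fails if it takes over 210 s, if anything falls off the work surface, if the arm or the gripper's body presses on something with over 40 N, if the wrist force passes 120 N, or if a joint passes its speed limit or range.

## Working session

There is one attempt and no reset: what is moved stays moved. The work goes in short steps, Python scripts to look and compute and a shell command to move; the robot and the scene stay as the last step left them, time stands still between calls to the robot, and variables do not carry over. Pictures are saved under pics/ and viewed, and the job is handed in when it is done.

```bash
ls; mkdir -p pics; python3 - <<'E'
from workcell import manip
import cv2,json
print(manip.get_state())
for n in("scene","top"):
    im=manip.get_image(n); cv2.imwrite(f"pics/{n}0.png",im[:,:,::-1]); print(n,manip.get_calibration(n))
E
```

```text
pics
{'time': 0.0, 'joint_pos': array([-1.47667775e+00,  1.04679026e-01,  9.64792657e-02,  1.56388937e+00,
        9.19695920e-07,  1.35306721e+00]), 'qd': array([-0.00167879, -0.00104263,  0.00125718, -0.00056448, -0.00085762,
       -0.00036845]), 'tau': array([ 1.68276474e-04, -5.56927478e+01,  5.03651655e+01,  1.66873547e-02,
       -3.35057630e-04, -9.06495359e-06]), 'ee_pos': array([ 0.18404917, -0.57070085,  0.20463971]), 'tool_rot': array([ 9.87868279e-01,  1.55292773e-01,  4.03845152e-05, -6.45138200e-04]), 'force': array([-0.27394513,  0.34945653,  0.11796711]), 'torque': array([-0.03095657,  0.03255579, -0.02989639]), 'opening': 1.0016992870879453}
scene {'fx': 505.7328303653137, 'fy': 505.7328303653137, 'cx': 278.7175931155696, 'cy': 214.13457113630542, 'k1': -0.13831279906346705, 'R': array([[ 0.87415571,  0.48561862, -0.005134  ],
       [ 0.26664252, -0.48876162, -0.83067072],
       [-0.40589847,  0.72476661, -0.55674033]]), 't': array([-0.51329255, -0.07191516,  1.63989001])}
top {'fx': 430.6187063022838, 'fy': 430.6187063022838, 'cx': 278.650794891802, 'cy': 207.52547562722037, 'k1': -0.1097727254366473, 'R': array([[-0.01497378, -0.99985527, -0.0080766 ],
       [-0.98863457,  0.01601323, -0.14948335],
       [ 0.14959105,  0.00574647, -0.98873126]]), 't': array([0.02568432, 0.61046538, 1.22544616])}
```

View pics/scene0.png

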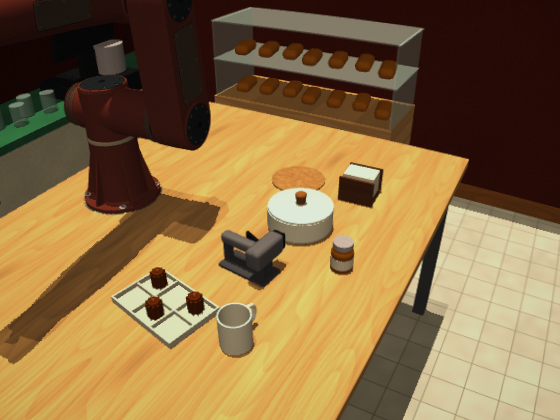

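View pics/top0.png

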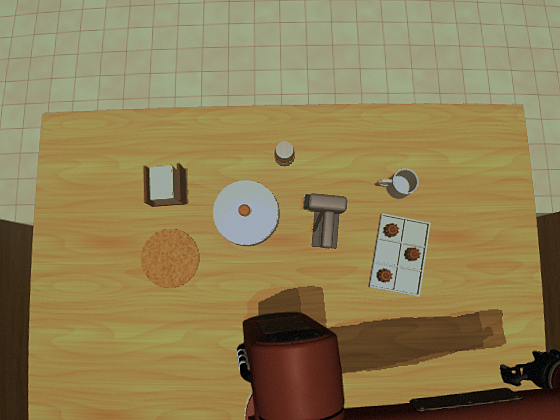

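```bash
cat > h.py <<'E'
from workcell import manip
import cv2,numpy as np
from scipy.spatial.transform import Rotation as Rn
def cal(n):
    c=manip.get_calibration(n); K=np.array([[c['fx'],0,c['cx']],[0,c['fy'],c['cy']],[0,0,1.]]); return K,np.array([c['k1'],0,0,0,0.]),np.array(c['R']),np.array(c['t'])
def ray(n,uv):
    K,d,R,t=cal(n); p=cv2.undistortPoints(np.array(uv,float).reshape(-1,1,2),K,d)[:,0]
    D=np.c_[p,np.ones(len(p))]@R; return -R.T@t,D
def onz(n,uv,z):
    o,D=ray(n,uv); return o+D*((z-o[2])/D[:,2])[:,None]
def proj(n,X):
    K,d,R,t=cal(n); return cv2.projectPoints(np.array(X,float).reshape(-1,1,3),cv2.Rodrigues(R)[0],t,K,d)[0][:,0]
def tri(u1,u2):
    o1,D1=ray('top',[u1]);o2,D2=ray('scene',[u2]); A=np.c_[D1[0],-D2[0]]; s=np.linalg.lstsq(A,o2-o1,rcond=None)[0]
    a=o1+D1[0]*s[0];b=o2+D2[0]*s[1]; return (a+b)/2,np.linalg.norm(a-b)
def snap(tag):
    for n in('scene','top'): cv2.imwrite(f'pics/{n}_{tag}.png',manip.get_image(n)[:,:,::-1])
def crop(n,tag,x0,y0,x1,y1,s):
    im=cv2.imread(f'pics/{n}_{tag}.png')[y0:y1,x0:x1]; cv2.imwrite(f'pics/c_{n}_{tag}_{x0}.png',cv2.resize(im,None,fx=s,fy=s,interpolation=cv2.INTER_CUBIC))
def blobs(n,tag,lo,hi,a=30):
    im=cv2.cvtColor(cv2.imread(f'pics/{n}_{tag}.png'),cv2.COLOR_BGR2HSV); m=cv2.inRange(im,lo,hi)
    k,l,s,c=cv2.connectedComponentsWithStats(m); return [(s[i].tolist(),c[i].round(1).tolist()) for i in range(1,k) if s[i][4]>=a],m
def togo(p,yaw=None):
    """shift in tool axes (cm) from the present TCP to world p"""
    s=manip.get_state(); R=Rn.from_quat(s['tool_rot']); return R.inv().apply(np.array(p)-s['ee_pos'])*100
def st():
    s=manip.get_state(); R=Rn.from_quat(s['tool_rot']).as_matrix()
    print('t',round(s['time'],2),'p',s['ee_pos'].round(4),'yaw_x',np.degrees(np.arctan2(R[1,0],R[0,0])).round(2),'z',R[:,2].round(3),'F',s['force'].round(1),'op',round(s['opening'],3),'q',s['joint_pos'].round(2))
E
cp pics/scene0.png pics/scene_0.png; cp pics/top0.png pics/top_0.png
python3 - <<'E'
from h import *
st()
im=cv2.cvtColor(cv2.imread('pics/top_0.png'),cv2.COLOR_BGR2HSV)
for p in [(170,258),(246,225),(244,210),(390,230),(420,225),(327,225),(318,240)]: print(p,im[p[1],p[0]])
crop('top','0',100,130,300,300,4); crop('top','0',290,150,450,310,4)
crop('scene','0',100,170,400,370,2.6)
E
```

```text
t 0.1 p [ 0.184  -0.5707  0.2047] yaw_x 17.86 z [-0.     0.001 -1.   ] F [0.2 0.2 0.2] op 1.0 q [-1.48  0.1   0.1   1.56 -0.    1.35]
(170, 258) [ 15 165 148]
(246, 225) [108  38 187]
(244, 210) [ 12 164 151]
(390, 230) [ 12 177  92]
(420, 225) [ 56  22 171]
(327, 225) [ 14  45 131]
(318, 240) [17 58 79]
```

View pics/c_top_0_290.png

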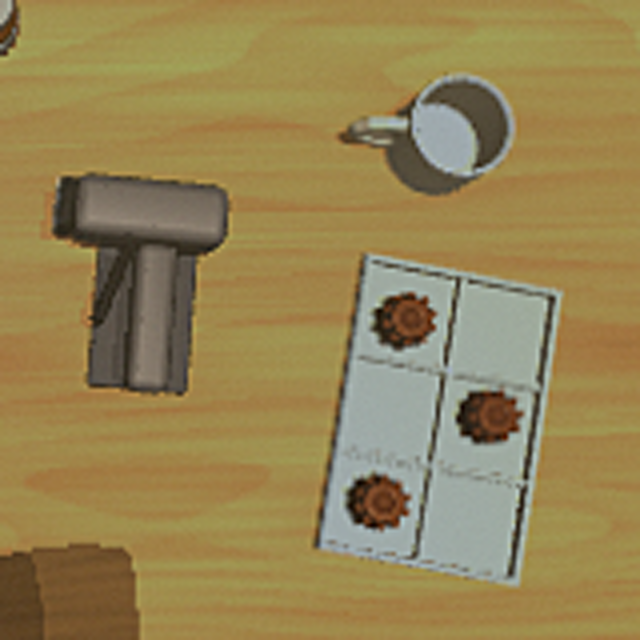

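View pics/c_scene_0_100.png

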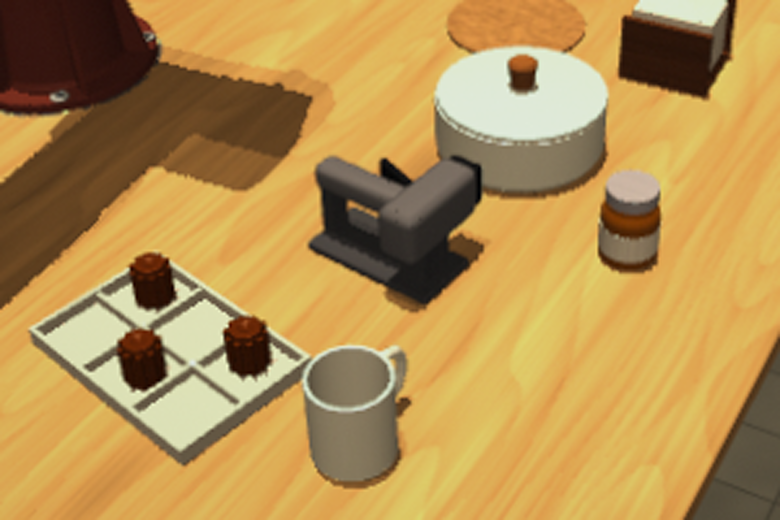

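View pics/c_top_0_100.png

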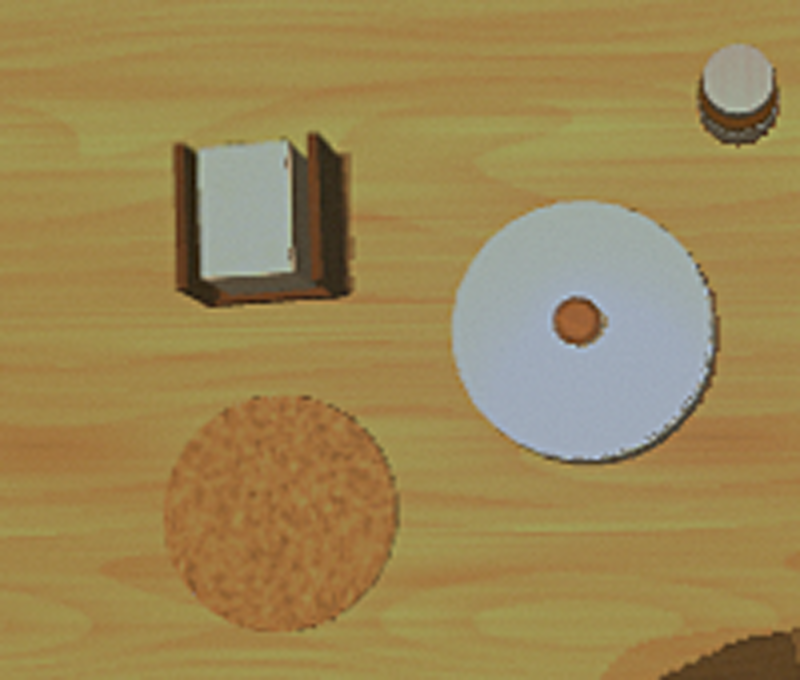

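The top view shows the lidded dish at (246,212) with its knob at (244,210), the mat at (170,258), the scanner around (325,220) with its trigger on the left, and three canelés in the tray at (391,230), (413,254) and (385,275). The scene view agrees.

```bash
python3 - <<'E'
from h import *
def w(n,b,x,y,X,Y): return [q for q in b if x<q[1][0]<X and y<q[1][1]<Y]
kt=w('t',blobs('top','0',(4,110,60),(18,255,255))[0],230,200,260,220)
print('knob top',kt)
print('knob',onz('top',[kt[0][1]],.110))
ks=w('s',blobs('scene','0',(0,110,60),(14,255,255))[0],290,185,312,210); print(ks)
print(tri(kt[0][1],ks[0][1]) if ks else '')
lid,m=blobs('top','0',(75,0,120),(130,70,255),300); L=w('',lid,210,170,290,250); print(L)
im=cv2.cvtColor(cv2.imread('pics/top_0.png'),cv2.COLOR_BGR2HSV)
lab=np.zeros_like(m); lab[175:250,205:288]=m[175:250,205:288]
cs,_=cv2.findContours(lab,cv2.RETR_EXTERNAL,cv2.CHAIN_APPROX_NONE); c=max(cs,key=cv2.contourArea)
P=onz('top',c[:,0].astype(float),.072)[:,:2]
print('lid circle at .072',cv2.minEnclosingCircle(P.astype(np.float32)), cv2.fitEllipse((P*1000).astype(np.float32)))
mm=cv2.inRange(im,(0,140,90),(17,255,255)); lab[:]=0; lab[220:295,130:208]=cv2.morphologyEx(mm,cv2.MORPH_CLOSE,np.ones((5,5)))[220:295,130:208]
cs,_=cv2.findContours(lab,cv2.RETR_EXTERNAL,cv2.CHAIN_APPROX_NONE); c=cv2.convexHull(max(cs,key=cv2.contourArea))
P=onz('top',c[:,0].astype(float),.005)[:,:2]; print('mat',cv2.minEnclosingCircle(P.astype(np.float32)),cv2.fitEllipse((P*1000).astype(np.float32)))
for q in w('',blobs('top','0',(0,100,25),(16,255,200))[0],372,215,430,292): print('can',q,onz('top',[q[1]],.035))
# knob shadow-free: scanner points
for nm,uv,z in [('headTL',(308.5,195.5),.104),('headTR',(346,197.5),.104),('headBL',(309.5,211),.104),('headBR',(346,211.5),.104),('gripButtL',(322,247),.09),('gripButtR',(331.5,247),.09),('gripHeadL',(325,212.5),.09),('gripHeadR',(334,212.5),.09),('trigtip',(313.5,230),.087)]:
  print(nm,onz('top',[uv],z).round(4))
for nm,uv in [('tl',(381,214)),('tr',(430.5,223)),('bl',(369,287)),('br',(420,296))]: print('tray',nm,onz('top',[uv],.018).round(4))
for nm,uv in [('mug',(404.5,181)),('jam',(285,149))]: print(nm,onz('top',[uv],.085))
for nm,uv in [('napk',(148,167)),('napk',(179,164)),('napk',(150,202)),('n',(184,202))]: print(nm,onz('top',[uv],.088))
E
```

```text
knob top [([239, 205, 11, 11, 104], [244.1, 209.9])]
knob [[0.59594349 0.11275989 0.11      ]]
[([296, 191, 10, 14, 110], [300.5, 197.3])]
(array([0.59678731, 0.11320848, 0.09586986]), np.float64(0.0028781248006181552))
[([214, 181, 64, 64, 2968], [245.4, 213.5])]
lid circle at .072 ((0.595937192440033, 0.1125623881816864), 0.09454798698425293) ((595.527587890625, 113.0589370727539), (183.2191162109375, 184.50624084472656), 87.0985107421875)
mat ((0.4842960834503174, 0.3529515266418457), 0.1327950358390808) ((478.6239929199219, 352.9309997558594), (189.6269989013672, 257.759033203125), 26.261079788208008)
can ([385, 223, 14, 13, 125], [391.6, 229.3]) [[ 0.54155276 -0.31854667  0.035     ]]
can ([404, 248, 17, 13, 147], [412.0, 253.7]) [[ 0.46791167 -0.37619697  0.035     ]]
can ([377, 269, 16, 13, 141], [384.3, 275.1]) [[ 0.40716388 -0.29037377  0.035     ]]
headTL [[ 0.635  -0.0691  0.104 ]]
headTR [[ 0.6276 -0.1752  0.104 ]]
headBL [[ 0.5907 -0.0708  0.104 ]]
headBR [[ 0.5876 -0.1737  0.104 ]]
gripButtL [[ 0.4898 -0.1044  0.09  ]]
gripButtR [[ 0.4894 -0.1311  0.09  ]]
gripHeadL [[ 0.5877 -0.1157  0.09  ]]
gripHeadR [[ 0.5873 -0.1414  0.09  ]]
trigtip [[ 0.5386 -0.0819  0.087 ]]
tray tl [[ 0.5902 -0.2929  0.018 ]]
tray tr [[ 0.56  -0.444  0.018]]
tray bl [[ 0.3731 -0.2472  0.018 ]]
tray br [[ 0.3426 -0.3993  0.018 ]]
mug [[ 0.67702042 -0.35143541  0.085     ]]
jam [[ 0.77780638 -0.00523234  0.085     ]]
napk [[0.73097988 0.39770777 0.088     ]]
napk [[0.7378963  0.30543782 0.088     ]]
napk [[0.62664833 0.38816719 0.088     ]]
n [[0.62494396 0.28826721 0.088     ]]
```

```bash
python3 -m inch '[{"travel":[0,0,0],"rotation":[0,0,-0.125],"hand":8.5},{"travel":[0,0,0],"rotation":[0,0,-0.125],"hand":8.5},{"travel":[0,0,0],"rotation":[0,0,-0.125],"hand":8.5},{"travel":[0,0,0],"rotation":[0,0,-0.125],"hand":8.5},{"travel":[0,0,0],"rotation":[0,0,-0.125],"hand":8.5},{"travel":[0,0,0],"rotation":[0,0,-0.125],"hand":8.5},{"travel":[0,0,0],"rotation":[0,0,-0.125],"hand":8.5},{"travel":[0,0,0],"rotation":[0,0,-0.125],"hand":8.5},{"travel":[0,0,0],"rotation":[0,0,-0.125],"hand":8.5},{"travel":[0,0,0],"rotation":[0,0,-0.125],"hand":8.5}]'
python3 -m inch '[{"travel":[0,0,0],"rotation":[0,0,-0.125],"hand":8.5},{"travel":[0,0,0],"rotation":[0,0,-0.125],"hand":8.5},{"travel":[0,0,0],"rotation":[0,0,-0.125],"hand":8.5},{"travel":[0,0,0],"rotation":[0,0,-0.125],"hand":8.5},{"travel":[0,0,0],"rotation":[0,0,-0.125],"hand":8.5},{"travel":[0,0,0],"rotation":[0,0,-0.125],"hand":8.5},{"travel":[0,0,0],"rotation":[0,0,-0.125],"hand":8.5},{"travel":[0,0,0],"rotation":[0,0,-0.125],"hand":8.5},{"travel":[0,0,0],"rotation":[0,0,-0.125],"hand":8.5},{"travel":[0,0,0],"rotation":[0,0,-0.125],"hand":8.5}]'
python3 -m inch '[{"travel":[0,0,0],"rotation":[0,0,-0.125],"hand":8.5},{"travel":[0,0,0],"rotation":[0,0,-0.119],"hand":8.5},{"travel":[0,0,0],"rotation":[0,0,0],"hand":8.5}]'
python3 -c "
from h import *
st(); print(togo([.597,.113,.2]).round(2)); print(onz('top',[(170.4,258.4)],.005))"
```

```text
time: 0.93
ee_pos: [0.184, -0.5708, 0.2049]
tool_rot: [0.708, 0.706, 0.0, -0.0]
force: [0.1, 0.2, -0.3]
opening: 0.994
time: 1.77
ee_pos: [0.1841, -0.5709, 0.205]
tool_rot: [0.161, 0.987, 0.0, -0.0]
force: [-0.8, -0.1, -0.1]
opening: 0.996
time: 2.02
ee_pos: [0.184, -0.5709, 0.205]
tool_rot: [0.04, 0.999, 0.0, -0.0]
force: [0.2, 0.4, 0.1]
opening: 0.995
t 2.02 p [ 0.184  -0.5709  0.205 ] yaw_x 175.4 z [-0.     0.001 -1.   ] F [0.2 0.4 0.1] op 0.995 q [-1.48  0.1   0.1   1.56 -0.   -1.4 ]
[-35.67  71.48   0.54]
[[0.46656602 0.34639221 0.005     ]]
```

```bash
python3 -m inch '[{"travel":[-1.78,3.57,0],"rotation":[0,0,0],"hand":8.5},{"travel":[-1.78,3.57,0],"rotation":[0,0,0],"hand":8.5},{"travel":[-1.78,3.57,0],"rotation":[0,0,0],"hand":8.5},{"travel":[-1.78,3.57,0],"rotation":[0,0,0],"hand":8.5},{"travel":[-1.78,3.57,0],"rotation":[0,0,0],"hand":8.5},{"travel":[-1.78,3.57,0],"rotation":[0,0,0],"hand":8.5},{"travel":[-1.78,3.57,0],"rotation":[0,0,0],"hand":8.5},{"travel":[-1.78,3.57,0],"rotation":[0,0,0],"hand":8.5},{"travel":[-1.78,3.57,0],"rotation":[0,0,0],"hand":8.5},{"travel":[-1.78,3.57,0],"rotation":[0,0,0],"hand":8.5}]'
python3 -m inch '[{"travel":[-1.78,3.57,0],"rotation":[0,0,0],"hand":8.5},{"travel":[-1.78,3.57,0],"rotation":[0,0,0],"hand":8.5},{"travel":[-1.78,3.57,0],"rotation":[0,0,0],"hand":8.5},{"travel":[-1.78,3.57,0],"rotation":[0,0,0],"hand":8.5},{"travel":[-1.78,3.57,0],"rotation":[0,0,0],"hand":8.5},{"travel":[-1.78,3.57,0],"rotation":[0,0,0],"hand":8.5},{"travel":[-1.78,3.57,0],"rotation":[0,0,0],"hand":8.5},{"travel":[-1.78,3.57,0],"rotation":[0,0,0],"hand":8.5},{"travel":[-1.78,3.57,0],"rotation":[0,0,0],"hand":8.5},{"travel":[-1.78,3.57,0],"rotation":[0,0,0],"hand":7}]'
python3 -m inch '[{"travel":[0,0,0],"rotation":[0,0,0],"hand":6},{"travel":[0,0,0],"rotation":[0,0,0],"hand":6},{"travel":[0,0,0],"rotation":[0,0,0],"hand":6}]'
python3 -c "
from h import *
st(); print(togo([.5965,.113,.083]).round(2)); snap('1'); crop('scene','1',220,130,360,260,5)"
```

```text
time: 2.85
ee_pos: [0.3926, -0.2288, 0.2054]
tool_rot: [0.045, 0.999, -0.0, 0.0]
force: [1.2, -0.4, -0.5]
opening: 0.997
time: 3.68
ee_pos: [0.6005, 0.1119, 0.2051]
tool_rot: [0.045, 0.999, -0.0, -0.0]
force: [-0.2, -1.0, 1.4]
opening: 0.876
time: 3.93
ee_pos: [0.5996, 0.1096, 0.205]
tool_rot: [0.044, 0.999, -0.0, -0.0]
force: [-0.8, -0.7, 0.4]
opening: 0.703
t 3.93 p [0.5996 0.1096 0.205 ] yaw_x 174.97 z [-0.001 -0.    -1.   ] F [-0.8 -0.7  0.4] op 0.703 q [-0.03  0.13  0.13  1.57 -0.    0.05]
[ 0.33  0.32 12.2 ]
```

View pics/c_scene_1_220.png

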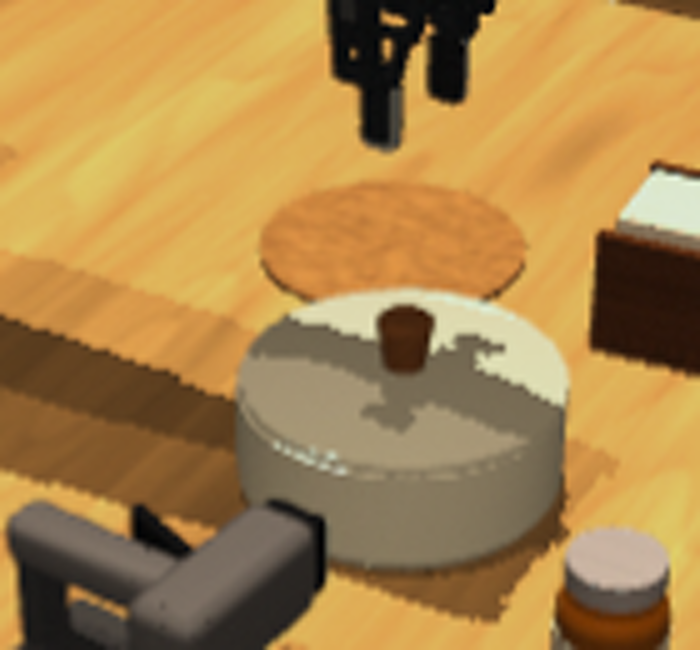

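The gripper hangs directly above the knob, with the knob top around (301,192) and the fingertips around (296,155). I'll descend.

```bash
python3 -m inch '[{"travel":[0.33,0.32,2],"rotation":[0,0,0],"hand":6},{"travel":[0,0,3],"rotation":[0,0,0],"hand":6},{"travel":[0,0,3],"rotation":[0,0,0],"hand":6},{"travel":[0,0,2],"rotation":[0,0,0],"hand":6},{"travel":[0,0,1.2],"rotation":[0,0,0],"hand":6},{"travel":[0,0,1],"rotation":[0,0,0],"hand":6},{"travel":[0,0,0],"rotation":[0,0,0],"hand":6},{"travel":[0,0,0],"rotation":[0,0,0],"hand":6}]'
python3 -c "
from h import *
st(); print(togo([.5965,.113,.083]).round(2)); snap('2'); crop('scene','2',220,130,360,260,5)"
```

```text
time: 4.7
ee_pos: [0.5973, 0.1128, 0.0843]
tool_rot: [0.043, 0.999, -0.0, 0.0]
force: [0.1, 0.1, -0.2]
opening: 0.7
t 4.7 p [0.5973 0.1128 0.0843] yaw_x 175.03 z [ 0.001 -0.    -1.   ] F [ 0.1  0.1 -0.2] op 0.7 q [-0.03  0.14 -0.09  1.35 -0.    0.06]
[0.08 0.02 0.13]
```

View pics/c_scene_2_220.png

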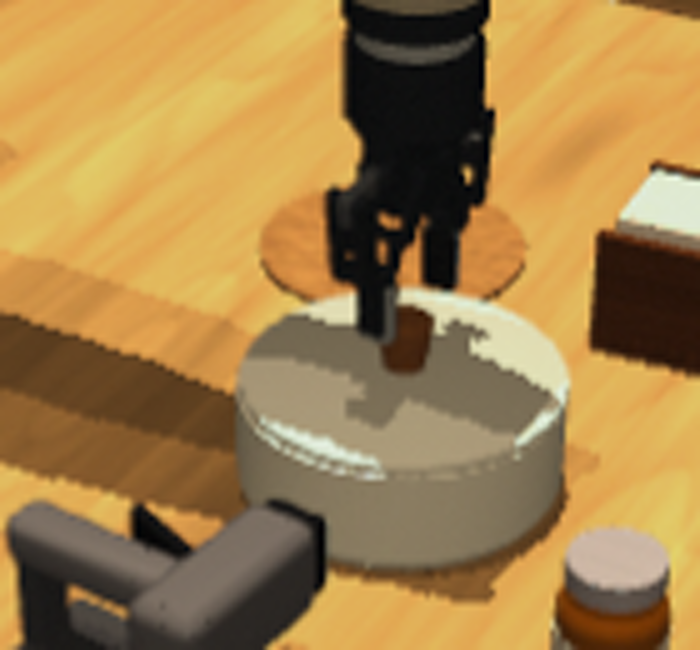

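The fingers straddle the knob. Closing.

```bash
python3 -m inch '[{"travel":[0,0,0.1],"rotation":[0,0,0],"hand":4},{"travel":[0,0,0],"rotation":[0,0,0],"hand":3},{"travel":[0,0,0],"rotation":[0,0,0],"hand":0},{"travel":[0,0,0],"rotation":[0,0,0],"hand":0},{"travel":[0,0,0],"rotation":[0,0,0],"hand":0},{"travel":[0,0,0],"rotation":[0,0,0],"hand":0},{"travel":[0,0,0],"rotation":[0,0,0],"hand":0}]'
python3 -c "
from h import *
st(); print(togo([.4666,.3464,.083]).round(2))"
```

```text
time: 5.38
ee_pos: [0.5996, 0.1132, 0.0863]
tool_rot: [0.043, 0.999, -0.0, 0.003]
force: [-0.9, -0.2, 17.9]
opening: 0.001
t 5.38 p [0.5996 0.1132 0.0863] yaw_x 175.09 z [ 0.006 -0.    -1.   ] F [-0.9 -0.2 17.9] op 0.001 q [-0.03  0.14 -0.08  1.34 -0.    0.06]
[15.24 22.09  0.24]
```

```bash
python3 -c "
from h import *
snap('3'); crop('scene','3',220,130,360,260,5); crop('top','3',180,150,320,270,5)"
```

```text
(no output)
```

View pics/c_scene_3_220.png

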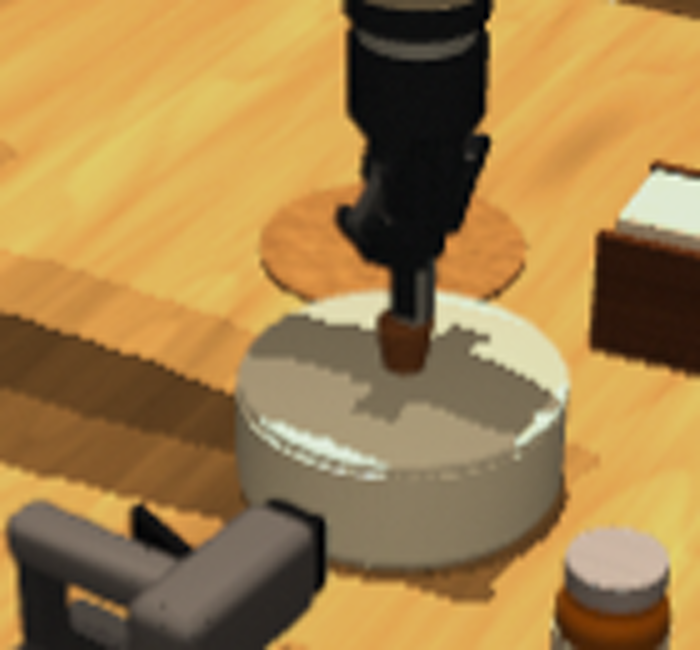

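View pics/c_top_3_180.png

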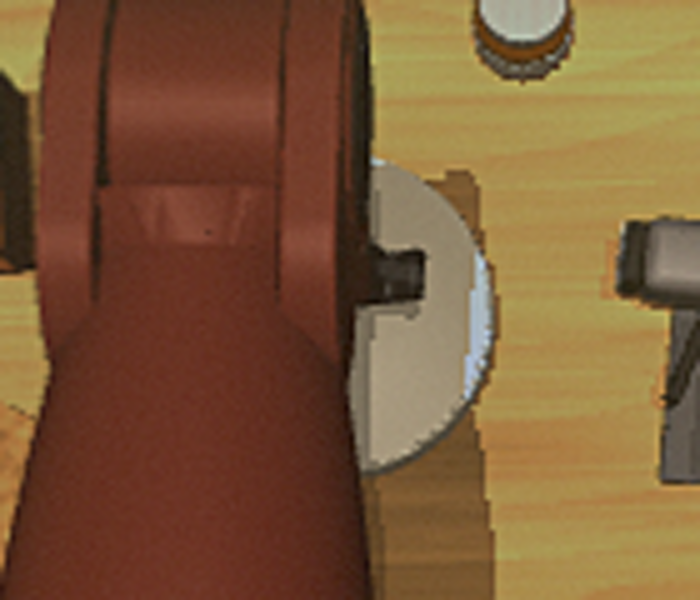

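```bash
python3 -c "
from h import *
s=manip.get_state(); p=s['ee_pos']
for z in (0,.01,.02,.026): print(z,proj('scene',p+[0,0,z]).round(1), (proj('scene',p+[0,0,z])-[220,130])*5)
for z in (.08,.096,.112): print(z,(proj('scene',[.5965,.113,z])-[220,130])*5)
st()"
```

```text
0 [[301.8 200.3]] [[409.08500238 351.63141026]]
0.01 [[301.9 197.3]] [[409.43921987 336.63084585]]
0.02 [[302.  194.3]] [[409.7950312  321.51514786]]
0.026 [[302.  192.5]] [[410.0092805  312.39010092]]
0.08 [[403.85939983 359.82349978]]
0.096 [[404.39388632 335.89396817]]
0.112 [[404.93218791 311.67020822]]
t 5.48 p [0.5996 0.1132 0.0863] yaw_x 175.09 z [ 0.007 -0.    -1.   ] F [-1.2 -0.2 17.5] op -0.003 q [-0.03  0.14 -0.08  1.34 -0.    0.06]
```

```bash
python3 -c "
from h import *
for y in(-.03,-.04):
  for dx in (.011,-.011):
    for z in (.08,.09,.1,.11): print(y,dx,z,(proj('scene',[.5973+dx,.1128+y,z])-[220,130])*5)
print()
for dy in (-.01,.01):
  for dx in (.011,-.011):
    for z in (.086,.1,.11): print(dy,dx,z,(proj('scene',[.5996+dx,.1132+dy,z])-[220,130])*5)
"
```

```text
-0.03 0.011 0.08 [[398.14895877 390.80656684]]
-0.03 0.011 0.09 [[398.46868123 375.72042208]]
-0.03 0.011 0.1 [[398.78988479 360.51545155]]
-0.03 0.011 0.11 [[399.11256451 345.19070855]]
-0.03 -0.011 0.08 [[363.19750035 380.5273391 ]]
-0.03 -0.011 0.09 [[363.37785731 365.49493501]]
-0.03 -0.011 0.1 [[363.5589379  350.34515965]]
-0.03 -0.011 0.11 [[363.74073676 335.07709052]]
-0.04 0.011 0.08 [[389.93276424 399.46922707]]
-0.04 0.011 0.09 [[390.22215893 384.33817195]]
-0.04 0.011 0.1 [[390.5128872  369.08704557]]
-0.04 0.011 0.11 [[390.80494423 353.71487977]]
-0.04 -0.011 0.08 [[354.85060644 389.08311742]]
-0.04 -0.011 0.09 [[354.99942709 374.0059657 ]]
-0.04 -0.011 0.1 [[355.14881129 358.81022064]]
-0.04 -0.011 0.11 [[355.2987537 343.494939 ]]

-0.01 0.011 0.086 [[418.53258537 365.48529432]]
-0.01 0.011 0.1 [[419.08601717 344.35511217]]
-0.01 0.011 0.11 [[419.48352664 329.12140865]]
-0.01 -0.011 0.086 [[383.72020927 355.43738601]]
-0.01 -0.011 0.1 [[384.08057753 334.38339775]]
-0.01 -0.011 0.11 [[384.33930103 319.20583193]]
0.01 0.011 0.086 [[434.37579293 348.81639428]]
0.01 0.011 0.1 [[435.0069298  327.81529811]]
0.01 0.011 0.11 [[435.46023543 312.67671184]]
0.01 -0.011 0.086 [[399.8238441  338.97041234]]
0.01 -0.011 0.1 [[400.2652597  318.04493376]]
0.01 -0.011 0.11 [[400.58219606 302.962019  ]]
```

```bash
python3 -c "
from h import *
crop('scene','3',270,170,330,215,12)
crop('scene','2',270,170,330,215,12)
a=cv2.imread('pics/c_scene_3_270.png');b=cv2.imread('pics/c_scene_2_270.png');cv2.imwrite('pics/ab.png',cv2.resize(np.hstack([b,a]),(800,300)))
"
```

```text
(no output)
```

View pics/ab.png

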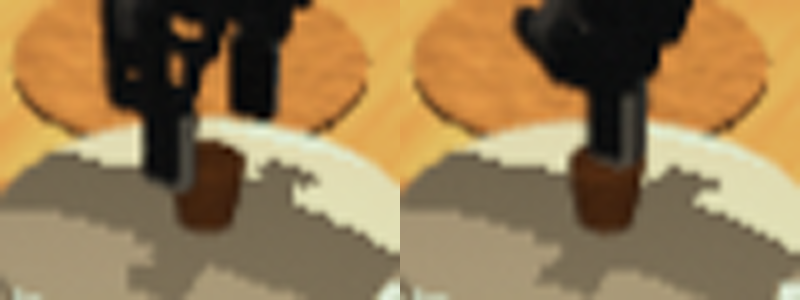

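The shut fingers ended on top of the knob, near scene (303,195), so the real tips are about 25 mm higher than the reported TCP. I'll lift off and measure that offset.

```bash
python3 -m inch '[{"travel":[0,0,-1],"rotation":[0,0,0],"hand":0},{"travel":[0,0,-2],"rotation":[0,0,0],"hand":0},{"travel":[0,0,-2],"rotation":[0,0,0],"hand":0},{"travel":[0,0,-2],"rotation":[0,0,0],"hand":0},{"travel":[0,0,0],"rotation":[0,0,0],"hand":0},{"travel":[0,0,0],"rotation":[0,0,0],"hand":0},{"travel":[0,0,0],"rotation":[0,0,0],"hand":0}]'
python3 -c "
from h import *
snap('4'); crop('scene','4',220,110,360,240,5);st()
s=manip.get_state(); p=s['ee_pos']
for z in (0,.01,.02,.026): print(z, (proj('scene',p+[0,0,z])-[220,110])*5)
for c in [(.011,-.01),(-.011,-.01),(.011,.01)]: print(c,(proj('scene',p+[c[0],c[1],0])-[220,110])*5)
"
```

```text
time: 6.07
ee_pos: [0.5967, 0.1132, 0.1519]
tool_rot: [0.043, 0.999, -0.0, -0.0]
force: [-0.6, -0.6, 0.2]
opening: 0.004
t 6.17 p [0.5963 0.1132 0.1512] yaw_x 175.08 z [-0.002 -0.    -1.   ] F [ 0.1 -0.3  0.2] op -0.001 q [-0.03  0.12  0.02  1.47 -0.    0.06]
0 [[406.140587   350.80076585]]
0.01 [[406.48410009 335.04772009]]
0.02 [[406.82904799 319.1741369 ]]
0.026 [[407.036701  309.5917731]]
(0.011, -0.01) [[415.78600992 363.632156  ]]
(-0.011, -0.01) [[380.1301838  353.98365495]]
(0.011, 0.01) [[432.03635289 347.6365384 ]]
```

View pics/c_scene_4_220.png

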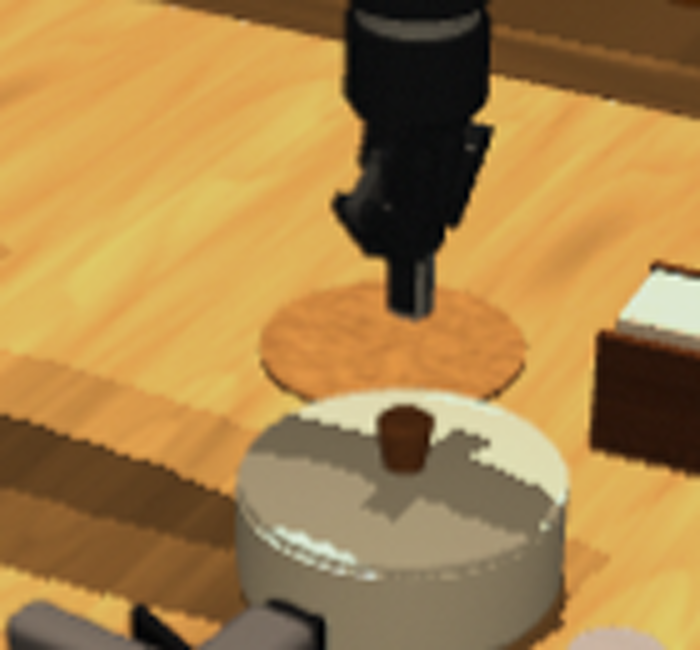

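```bash
python3 -m inch '[{"travel":[0,0,0],"rotation":[0,0,0],"hand":6},{"travel":[0,0,0],"rotation":[0,0,0],"hand":6},{"travel":[0,0,0],"rotation":[0,0,0],"hand":6},{"travel":[0,0,0],"rotation":[0,0,0],"hand":6},{"travel":[0,0,0],"rotation":[0,0,0],"hand":6},{"travel":[0,0,2],"rotation":[0,0,0],"hand":6},{"travel":[0,0,3],"rotation":[0,0,0],"hand":6},{"travel":[0,0,2],"rotation":[0,0,0],"hand":6},{"travel":[0,0,1],"rotation":[0,0,0],"hand":6},{"travel":[0,0,0.5],"rotation":[0,0,0],"hand":6}]'
python3 -m inch '[{"travel":[0,0,0.3],"rotation":[0,0,0],"hand":6},{"travel":[0,0,0.3],"rotation":[0,0,0],"hand":6},{"travel":[0,0,0],"rotation":[0,0,0],"hand":6},{"travel":[0,0,0],"rotation":[0,0,0],"hand":6}]'
python3 -c "
from h import *
st(); snap('5'); crop('scene','5',220,130,360,260,5)"
```

```text
time: 7.0
ee_pos: [0.5958, 0.1132, 0.0656]
tool_rot: [0.043, 0.999, -0.0, -0.001]
force: [1.1, 0.9, 1.4]
opening: 0.702
time: 7.33
ee_pos: [0.5976, 0.1132, 0.0624]
tool_rot: [0.043, 0.999, -0.0, 0.001]
force: [-0.2, -1.1, 0.5]
opening: 0.703
t 7.33 p [0.5976 0.1132 0.0624] yaw_x 175.09 z [ 0.002 -0.    -1.   ] F [-0.2 -1.1  0.5] op 0.703 q [-0.03  0.15 -0.11  1.31 -0.    0.06]
```

View pics/c_scene_5_220.png

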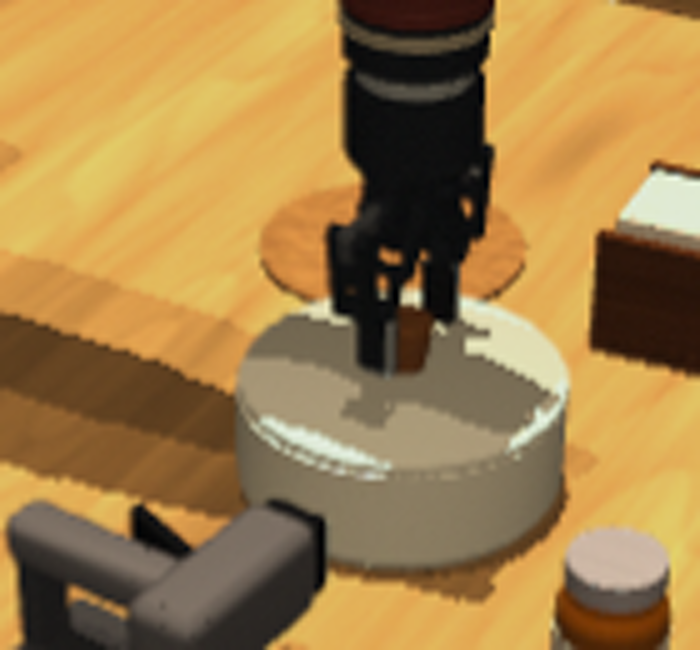

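Now the fingers straddle the knob, with the front tip at scene (296,204). Closing.

```bash
python3 -m inch '[{"travel":[0,0,0],"rotation":[0,0,0],"hand":4},{"travel":[0,0,0],"rotation":[0,0,0],"hand":0},{"travel":[0,0,0],"rotation":[0,0,0],"hand":0},{"travel":[0,0,0],"rotation":[0,0,0],"hand":0},{"travel":[0,0,0],"rotation":[0,0,0],"hand":0},{"travel":[0,0,0],"rotation":[0,0,0],"hand":0},{"travel":[0,0,0],"rotation":[0,0,0],"hand":0}]'
python3 -c "
from h import *
st()"
```

```text
time: 8.02
ee_pos: [0.5972, 0.1134, 0.0622]
tool_rot: [0.043, 0.999, 0.0, 0.0]
force: [-1.3, 0.2, 5.1]
opening: 0.358
t 8.02 p [0.5972 0.1134 0.0622] yaw_x 175.09 z [ 0.001  0.    -1.   ] F [-1.3  0.2  5.1] op 0.358 q [-0.03  0.15 -0.11  1.31  0.    0.06]
```

```bash
python3 -m inch '[{"travel":[0,0,-0.5],"rotation":[0,0,0],"hand":0},{"travel":[0,0,-1],"rotation":[0,0,0],"hand":0},{"travel":[0,0,-1.5],"rotation":[0,0,0],"hand":0},{"travel":[0,0,-1.5],"rotation":[0,0,0],"hand":0},{"travel":[0,0,-1.5],"rotation":[0,0,0],"hand":0},{"travel":[0,0,-1],"rotation":[0,0,0],"hand":0},{"travel":[0,0,0],"rotation":[0,0,0],"hand":0},{"travel":[0,0,0],"rotation":[0,0,0],"hand":0}]'
python3 -c "
from h import *
st(); snap('6'); crop('scene','6',220,110,360,240,5);print(togo([.4666,.3464,.1]))"
```

```text
time: 8.68
ee_pos: [0.5972, 0.1132, 0.1317]
tool_rot: [0.043, 0.999, -0.0, 0.0]
force: [-0.5, 0.2, -4.4]
opening: 0.361
t 8.68 p [0.5972 0.1132 0.1317] yaw_x 175.08 z [ 0.001 -0.    -1.   ] F [-0.5  0.2 -4.4] op 0.361 q [-0.03  0.13 -0.01  1.43 -0.    0.06]
[14.91928494 22.12088667  3.03910795]
```

View pics/c_scene_6_220.png

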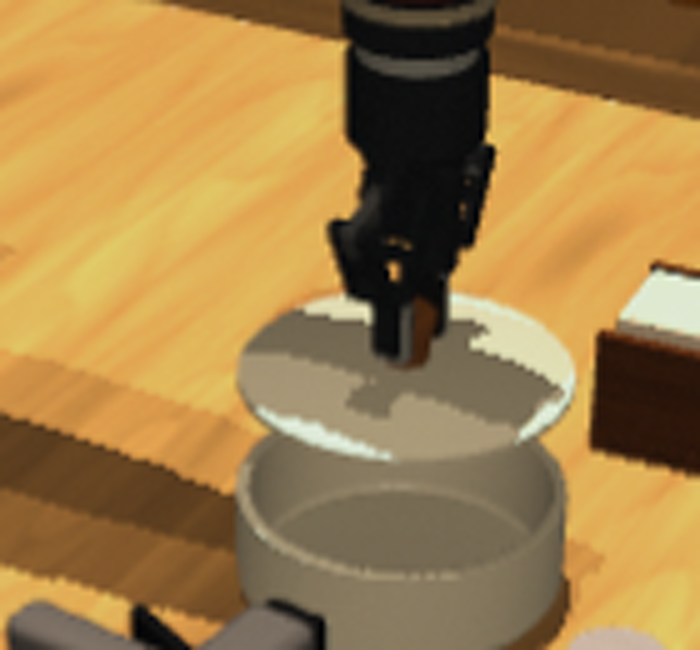

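```bash
python3 -m inch '[{"travel":[1,1.5,0],"rotation":[0,0,0],"hand":0},{"travel":[1.7,2.5,0],"rotation":[0,0,0],"hand":0},{"travel":[1.7,2.5,0],"rotation":[0,0,0],"hand":0},{"travel":[1.7,2.5,0],"rotation":[0,0,0],"hand":0},{"travel":[1.7,2.5,0],"rotation":[0,0,0],"hand":0},{"travel":[1.7,2.5,0],"rotation":[0,0,0],"hand":0},{"travel":[1.7,2.5,0],"rotation":[0,0,0],"hand":0},{"travel":[1.7,2.5,0],"rotation":[0,0,0],"hand":0},{"travel":[1.7,2.5,0],"rotation":[0,0,0],"hand":0},{"travel":[1,0.6,0],"rotation":[0,0,0],"hand":0}]'
python3 -m inch '[{"travel":[0,0,2],"rotation":[0,0,0],"hand":0},{"travel":[0,0,2],"rotation":[0,0,0],"hand":0},{"travel":[0,0,2],"rotation":[0,0,0],"hand":0},{"travel":[0,0,2],"rotation":[0,0,0],"hand":0},{"travel":[0,0,2],"rotation":[0,0,0],"hand":0},{"travel":[0,0,0.6],"rotation":[0,0,0],"hand":0},{"travel":[0,0,0],"rotation":[0,0,0],"hand":0},{"travel":[0,0,0],"rotation":[0,0,0],"hand":0}]'
python3 -c "
from h import *
st(); print(togo([.4666,.3464,.007])); snap('7'); crop('scene','7',220,110,360,240,5)"
```

```text
time: 9.62
ee_pos: [0.458, 0.3496, 0.1301]
tool_rot: [0.042, 0.999, 0.0, -0.001]
force: [-0.2, -0.1, -4.4]
opening: 0.355
time: 10.28
ee_pos: [0.4603, 0.3465, 0.0255]
tool_rot: [0.043, 0.999, -0.0, -0.0]
force: [0.5, -0.5, -4.2]
opening: 0.36
t 10.28 p [0.4603 0.3465 0.0255] yaw_x 175.07 z [-0.001 -0.    -1.   ] F [ 0.5 -0.5 -4.2] op 0.36 q [ 0.42  0.08 -0.26  1.23 -0.    0.5 ]
[-0.6306211   0.04230057  1.8460231 ]
```

View pics/c_scene_7_220.png

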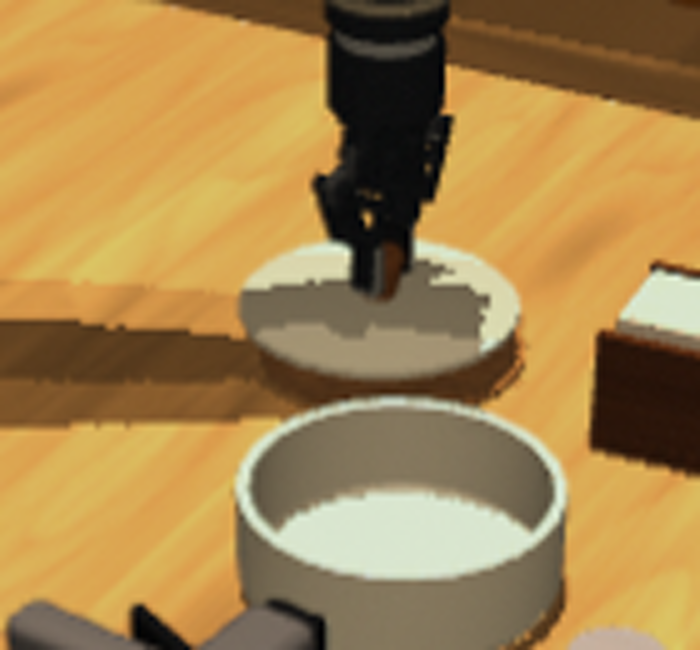

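View pics/top_7.png

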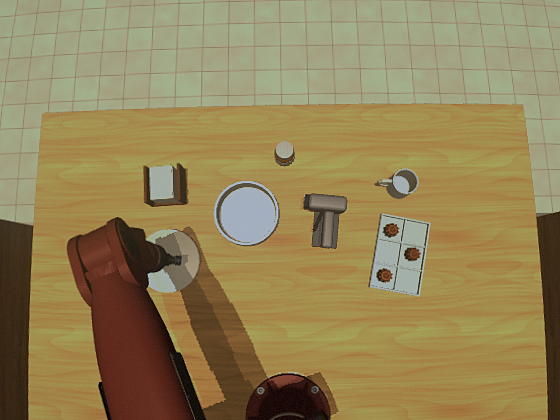

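The lid hangs just above the mat at top (171,261). I'll shift 6 mm away from the base and lower it.

```bash
python3 -m inch '[{"travel":[-0.65,0,0],"rotation":[0,0,0],"hand":0},{"travel":[0,0,0.7],"rotation":[0,0,0],"hand":0},{"travel":[0,0,0.5],"rotation":[0,0,0],"hand":0},{"travel":[0,0,0.2],"rotation":[0,0,0],"hand":0},{"travel":[0,0,0.2],"rotation":[0,0,0],"hand":0},{"travel":[0,0,0],"rotation":[0,0,0],"hand":0},{"travel":[0,0,0],"rotation":[0,0,0],"hand":0}]'
python3 -c "
from h import *
st(); print(togo([.4666,.3464,.007]))"
```

```text
time: 10.97
ee_pos: [0.4667, 0.3462, 0.0092]
tool_rot: [0.043, 0.999, -0.0, -0.0]
force: [0.1, 0.5, -3.1]
opening: 0.35
t 10.97 p [0.4667 0.3462 0.0092] yaw_x 175.09 z [-0. -0. -1.] F [ 0.1  0.5 -3.1] op 0.35 q [ 0.41  0.11 -0.26  1.21 -0.    0.5 ]
[0.01493302 0.02102355 0.21760131]
```

```bash
python3 -m inch '[{"travel":[0,0,0.2],"rotation":[0,0,0],"hand":0},{"travel":[0,0,0.1],"rotation":[0,0,0],"hand":0},{"travel":[0,0,0],"rotation":[0,0,0],"hand":0},{"travel":[0,0,0],"rotation":[0,0,0],"hand":0}]'
python3 -c "
from h import *
st()"
```

```text
time: 11.3
ee_pos: [0.4672, 0.3464, 0.0071]
tool_rot: [0.043, 0.999, 0.0, 0.0]
force: [-2.2, -2.2, 3.6]
opening: 0.356
t 11.3 p [0.4672 0.3464 0.0071] yaw_x 175.08 z [ 0.001  0.    -1.   ] F [-2.2 -2.2  3.6] op 0.356 q [ 0.41  0.11 -0.26  1.2  -0.    0.5 ]
```

Contact. Releasing slowly and rising.

```bash
python3 -m inch '[{"travel":[0,0,0],"rotation":[0,0,0],"hand":4},{"travel":[0,0,0],"rotation":[0,0,0],"hand":5},{"travel":[0,0,0],"rotation":[0,0,0],"hand":6},{"travel":[0,0,0],"rotation":[0,0,0],"hand":6},{"travel":[0,0,0],"rotation":[0,0,0],"hand":6},{"travel":[0,0,-1],"rotation":[0,0,0],"hand":6},{"travel":[0,0,-3],"rotation":[0,0,0],"hand":6},{"travel":[0,0,-4],"rotation":[0,0,0],"hand":6},{"travel":[0,0,-4],"rotation":[0,0,0],"hand":6},{"travel":[0,0,-3],"rotation":[0,0,0],"hand":6}]'
python3 -m inch '[{"travel":[-2.9,-2.9,0],"rotation":[0,0,0],"hand":6},{"travel":[-2.9,-2.9,0],"rotation":[0,0,0],"hand":6},{"travel":[-0.5,-4,0],"rotation":[0,0,0],"hand":6},{"travel":[-0.5,-4,0],"rotation":[0,0,0],"hand":6},{"travel":[0,-4.1,0],"rotation":[0,0,0],"hand":6},{"travel":[0,-4.1,0],"rotation":[0,0,0],"hand":6}]'
python3 -c "
from h import *
st(); snap('8'); crop('scene','8',220,110,360,240,5);crop('top','8',100,130,300,300,4)"
```

```text
time: 12.13
ee_pos: [0.4674, 0.3465, 0.1607]
tool_rot: [0.043, 0.999, 0.001, 0.001]
force: [0.5, 0.5, 1.1]
opening: 0.707
time: 12.63
ee_pos: [0.5156, 0.1195, 0.1571]
tool_rot: [0.043, 0.999, -0.0, 0.0]
force: [0.8, -0.2, -0.3]
opening: 0.704
t 12.63 p [0.5156 0.1195 0.1571] yaw_x 175.1 z [ 0.001 -0.    -1.   ] F [ 0.8 -0.2 -0.3] op 0.704 q [-0.02 -0.12 -0.21  1.48 -0.    0.07]
```

View pics/scene_8.png

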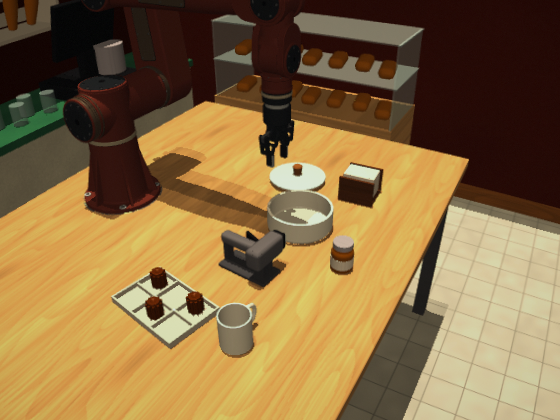

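View pics/top_8.png

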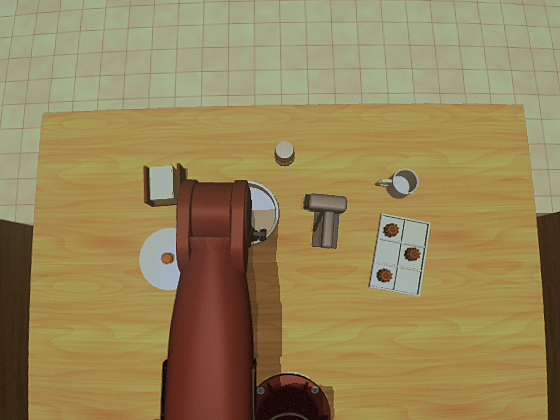

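The lid sits flat on the mat, knob at top (167,258) and scene (298,169). Next I'll locate the canelés more precisely and re-measure the dish from the clear view in top_7.

```bash
python3 - <<'E'
from h import *
T=[q for q in blobs('top','8',(0,100,25),(16,255,200))[0] if 372<q[1][0]<430 and 215<q[1][1]<292]
S=[q for q in blobs('scene','8',(0,90,10),(16,255,140))[0] if 140<q[1][0]<210 and 260<q[1][1]<325]
for t in T:
    for s in S:
        X,e=tri(t[1],s[1])
        if e<.02: print(t[1],s[1],X.round(4),round(e,4), onz('top',[t[1]],.04)[0].round(4))
for z in (.049,): 
  for s in S: x,y,w,h,a=s[0]; print('scene top-edge pts',s)
im=cv2.cvtColor(cv2.imread('pics/top_7.png'),cv2.COLOR_BGR2HSV); m=cv2.inRange(im,(20,0,110),(130,75,255)); l=np.zeros_like(m); l[178:250,208:284]=m[178:250,208:284]
c=cv2.convexHull(max(cv2.findContours(l,cv2.RETR_EXTERNAL,cv2.CHAIN_APPROX_NONE)[0],key=cv2.contourArea))[:,0].astype(float)
P=onz('top',c,.066)[:,:2]*1000; print('dish',cv2.fitEllipse(P.astype(np.float32)))
print(togo([.5415,-.319,.16]))
E
```

```text
[391.5, 229.4] [194.7, 302.8] [ 0.5416 -0.3208  0.0265] 0.0013 [ 0.5408 -0.3169  0.04  ]
[411.9, 253.7] [158.2, 277.8] [ 0.4678 -0.3548  0.0981] 0.0059 [ 0.4677 -0.3744  0.04  ]
[411.9, 253.7] [154.1, 307.5] [ 0.4676 -0.3795  0.0253] 0.0019 [ 0.4677 -0.3744  0.04  ]
[384.4, 275.3] [158.2, 277.8] [ 0.4064 -0.2931  0.0251] 0.0002 [ 0.4066 -0.2895  0.04  ]
[384.4, 275.3] [154.1, 307.5] [ 0.402  -0.3162 -0.06  ] 0.0093 [ 0.4066 -0.2895  0.04  ]
scene top-edge pts ([149, 267, 19, 22, 295], [158.2, 277.8])
scene top-edge pts ([186, 291, 19, 24, 336], [194.7, 302.8])
scene top-edge pts ([144, 296, 20, 24, 346], [154.1, 307.5])
dish ((596.0772705078125, 112.35376739501953), (188.34591674804688, 188.5051727294922), 80.85416412353516)
[ -6.51438289 -43.1194694   -0.2055333 ]
```

```bash
python3 -m inch '[{"travel":[-0.6,-3.9,0],"rotation":[0,0,0],"hand":6},{"travel":[-0.6,-3.9,0],"rotation":[0,0,0],"hand":6},{"travel":[-0.6,-3.9,0],"rotation":[0,0,0],"hand":6},{"travel":[-0.6,-3.9,0],"rotation":[0,0,0],"hand":6},{"travel":[-0.6,-3.9,0],"rotation":[0,0,0],"hand":6},{"travel":[-0.6,-3.9,0],"rotation":[0,0,0],"hand":6},{"travel":[-0.6,-3.9,0],"rotation":[0,0,0],"hand":6},{"travel":[-0.6,-3.9,0],"rotation":[0,0,0],"hand":6},{"travel":[-0.6,-3.9,0],"rotation":[0,0,0],"hand":6},{"travel":[-0.6,-3.9,0],"rotation":[0,0,0],"hand":6}]'
python3 -m inch '[{"travel":[-0.5,-3.5,2],"rotation":[0,0,0],"hand":6},{"travel":[0,0,3],"rotation":[0,0,0],"hand":6},{"travel":[0,0,2],"rotation":[0,0,0],"hand":6},{"travel":[0,0,0],"rotation":[0,0,0],"hand":6},{"travel":[0,0,0],"rotation":[0,0,0],"hand":6}]'
python3 -c "
from h import *
st(); print(togo([.5415,-.32,-.004])); snap('9'); crop('scene','9',100,200,260,330,5)"
```

```text
time: 13.57
ee_pos: [0.5423, -0.2742, 0.1573]
tool_rot: [0.043, 0.999, -0.0, 0.0]
force: [0.2, 0.5, 0.0]
opening: 0.696
time: 13.98
ee_pos: [0.5437, -0.307, 0.0862]
tool_rot: [0.043, 0.999, 0.001, -0.001]
force: [-0.1, -0.2, 1.7]
opening: 0.703
t 13.98 p [ 0.5437 -0.307   0.0862] yaw_x 175.1 z [-0.001  0.001 -1.   ] F [-0.1 -0.2  1.7] op 0.703 q [-0.72  0.19 -0.02  1.36  0.   -0.64]
[ 0.09859682 -1.3286344   9.01830433]
```

View pics/c_scene_9_100.png

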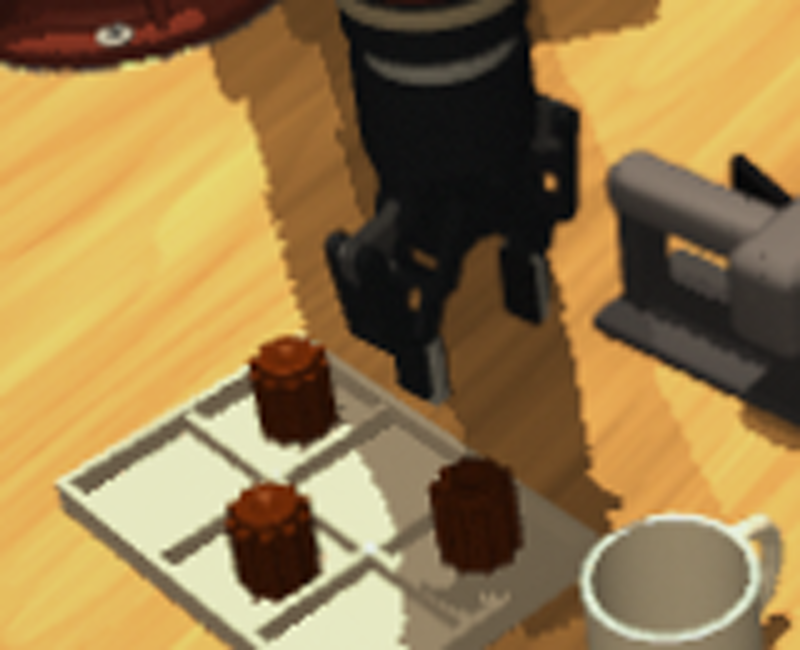

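The gripper hovers next to the right-hand canelé at scene (195,303). I'll shift over it and descend.

```bash
python3 -m inch '[{"travel":[0.1,-1.3,0],"rotation":[0,0,0],"hand":6},{"travel":[0,0,1.5],"rotation":[0,0,0],"hand":6},{"travel":[0,0,2],"rotation":[0,0,0],"hand":6},{"travel":[0,0,2],"rotation":[0,0,0],"hand":6},{"travel":[0,0,2],"rotation":[0,0,0],"hand":6},{"travel":[0,0,1],"rotation":[0,0,0],"hand":6},{"travel":[0,0,0],"rotation":[0,0,0],"hand":6},{"travel":[0,0,0],"rotation":[0,0,0],"hand":6}]'
python3 -c "
from h import *
st(); print(togo([.5415,-.32,-.004])); snap('10'); crop('scene','10',100,200,260,330,5)"
```

```text
time: 14.75
ee_pos: [0.5424, -0.3212, 0.0025]
tool_rot: [0.043, 0.999, -0.0, 0.0]
force: [-0.1, 0.4, -0.3]
opening: 0.7
t 14.75 p [ 0.5424 -0.3212  0.0025] yaw_x 175.09 z [ 0.    -0.001 -1.   ] F [-0.1  0.4 -0.3] op 0.7 q [-0.74  0.26 -0.1   1.21 -0.   -0.66]
[0.09544307 0.10986597 0.64518752]
```

View pics/c_scene_10_100.png

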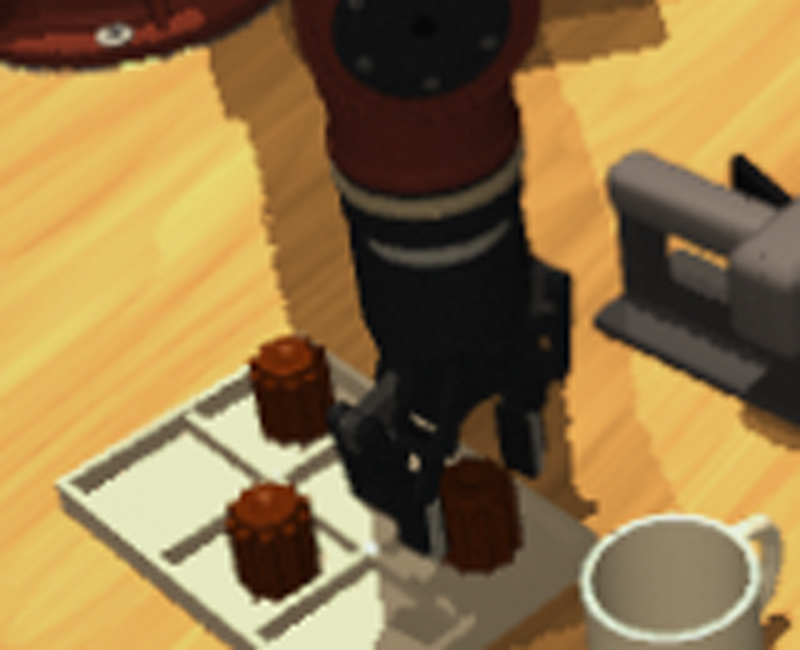

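```bash
python3 -m inch '[{"travel":[0.1,0.1,0.5],"rotation":[0,0,0],"hand":6},{"travel":[0,0,0],"rotation":[0,0,0],"hand":4.4},{"travel":[0,0,0],"rotation":[0,0,0],"hand":0},{"travel":[0,0,0],"rotation":[0,0,0],"hand":0},{"travel":[0,0,0],"rotation":[0,0,0],"hand":0},{"travel":[0,0,0],"rotation":[0,0,0],"hand":0},{"travel":[0,0,0],"rotation":[0,0,0],"hand":0}]'
python3 -m inch '[{"travel":[0,0,-1],"rotation":[0,0,0],"hand":0},{"travel":[0,0,-2],"rotation":[0,0,0],"hand":0},{"travel":[0,0,-3],"rotation":[0,0,0],"hand":0},{"travel":[0,0,-4],"rotation":[0,0,0],"hand":0},{"travel":[0,0,-4],"rotation":[0,0,0],"hand":0},{"travel":[0,0,-2],"rotation":[0,0,0],"hand":0},{"travel":[0,0,0],"rotation":[0,0,0],"hand":0},{"travel":[0,0,0],"rotation":[0,0,0],"hand":0}]'
python3 -c "
from h import *
st(); print(togo([.646,.1125,.15])); snap('11'); crop('scene','11',100,170,260,300,5)"
```

```text
time: 15.43
ee_pos: [0.5415, -0.3198, -0.003]
tool_rot: [0.043, 0.999, -0.0, 0.0]
force: [-0.8, 1.1, 5.9]
opening: 0.423
time: 16.1
ee_pos: [0.5418, -0.3201, 0.1582]
tool_rot: [0.043, 0.999, -0.001, 0.001]
force: [-1.5, 0.7, -0.8]
opening: 0.423
t 16.1 p [ 0.5418 -0.3201  0.1582] yaw_x 175.08 z [ 0.002 -0.002 -1.   ] F [-1.5  0.7 -0.8] op 0.423 q [-0.74  0.19  0.1   1.48 -0.   -0.66]
[-6.67664469 44.00052457  0.75577543]
```

View pics/c_scene_11_100.png

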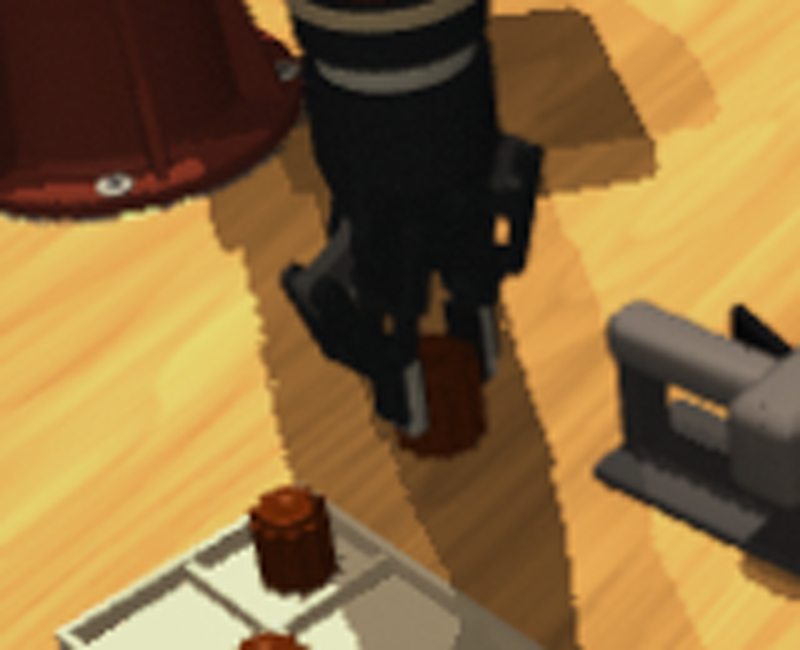

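The canelé is held upright at scene (188,250). Carrying it to the far side of the dish.

```bash
python3 -m inch '[{"travel":[-0.3,2,0],"rotation":[0,0,0],"hand":0},{"travel":[-0.6,4,0],"rotation":[0,0,0],"hand":0},{"travel":[-0.6,4,0],"rotation":[0,0,0],"hand":0},{"travel":[-0.6,4,0],"rotation":[0,0,0],"hand":0},{"travel":[-0.6,4,0],"rotation":[0,0,0],"hand":0},{"travel":[-0.6,4,0],"rotation":[0,0,0],"hand":0},{"travel":[-0.6,4,0],"rotation":[0,0,0],"hand":0},{"travel":[-0.6,4,0],"rotation":[0,0,0],"hand":0},{"travel":[-0.6,4,0],"rotation":[0,0,0],"hand":0},{"travel":[-0.6,4,0],"rotation":[0,0,0],"hand":0}]'
python3 -m inch '[{"travel":[-0.6,4,0],"rotation":[0,0,0],"hand":0},{"travel":[-0.2,1.5,0],"rotation":[0,0,0],"hand":0},{"travel":[0,0,0],"rotation":[0,0,0],"hand":0},{"travel":[0,0,0],"rotation":[0,0,0],"hand":0},{"travel":[0,0,0],"rotation":[0,0,0],"hand":0}]'
python3 -c "
from h import *
st(); print(togo([.643,.1085,.0])); snap('12'); crop('scene','12',220,100,380,250,4)"
```

```text
time: 17.03
ee_pos: [0.6295, 0.0563, 0.1544]
tool_rot: [0.043, 0.999, 0.0, -0.002]
force: [1.5, -1.1, 0.1]
opening: 0.423
time: 17.45
ee_pos: [0.6425, 0.1075, 0.1551]
tool_rot: [0.043, 0.999, -0.0, -0.001]
force: [-0.4, 1.1, -1.1]
opening: 0.428
t 17.45 p [0.6425 0.1075 0.1551] yaw_x 175.06 z [-0.002 -0.    -1.   ] F [-0.4  1.1 -1.1] op 0.428 q [-0.03  0.26  0.18  1.49 -0.    0.05]
[-0.07682582  0.1156836  15.50733374]
```

View pics/c_scene_12_220.png

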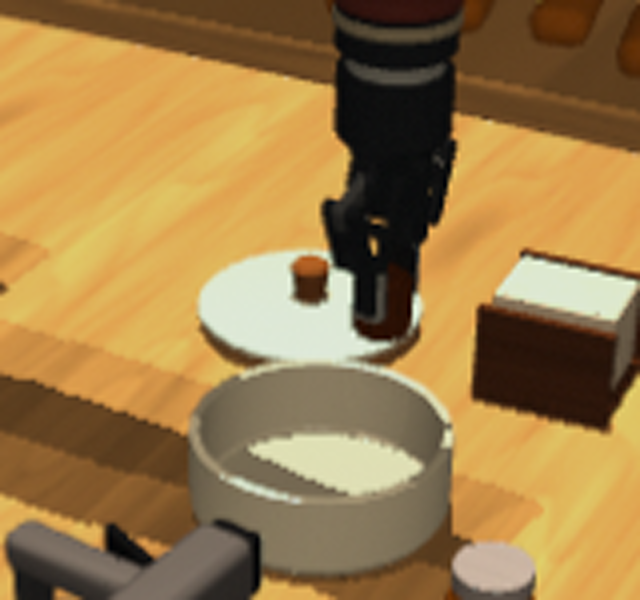

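It is still held and over the dish. Lowering.

```bash
python3 -m inch '[{"travel":[-0.1,0.1,2],"rotation":[0,0,0],"hand":0},{"travel":[0,0,3],"rotation":[0,0,0],"hand":0},{"travel":[0,0,3],"rotation":[0,0,0],"hand":0},{"travel":[0,0,3],"rotation":[0,0,0],"hand":0},{"travel":[0,0,2],"rotation":[0,0,0],"hand":0},{"travel":[0,0,1.5],"rotation":[0,0,0],"hand":0},{"travel":[0,0,0.5],"rotation":[0,0,0],"hand":0},{"travel":[0,0,0],"rotation":[0,0,0],"hand":0},{"travel":[0,0,0],"rotation":[0,0,0],"hand":0}]'
python3 -c "
from h import *
st(); print(togo([.643,.1085,.0]))"
```

```text
time: 18.3
ee_pos: [0.6447, 0.1084, 0.0073]
tool_rot: [0.043, 0.999, -0.0, 0.0]
force: [-0.5, -0.8, -0.2]
opening: 0.423
t 18.3 p [0.6447 0.1084 0.0073] yaw_x 175.03 z [ 0.001 -0.    -1.   ] F [-0.5 -0.8 -0.2] op 0.423 q [-0.03  0.32 -0.02  1.23 -0.    0.05]
[ 0.16897106 -0.00718918  0.72574203]
```

```bash
python3 -m inch '[{"travel":[0.1,0,0.4],"rotation":[0,0,0],"hand":0},{"travel":[0,0,0.2],"rotation":[0,0,0],"hand":0},{"travel":[0,0,0.1],"rotation":[0,0,0],"hand":0},{"travel":[0,0,0],"rotation":[0,0,0],"hand":0},{"travel":[0,0,0],"rotation":[0,0,0],"hand":0}]'
python3 -m inch '[{"travel":[0,0,0],"rotation":[0,0,0],"hand":4.5},{"travel":[0,0,0],"rotation":[0,0,0],"hand":6},{"travel":[0,0,0],"rotation":[0,0,0],"hand":6},{"travel":[0,0,0],"rotation":[0,0,0],"hand":6},{"travel":[0,0,0],"rotation":[0,0,0],"hand":6},{"travel":[0,0,-2],"rotation":[0,0,0],"hand":6},{"travel":[0,0,-4],"rotation":[0,0,0],"hand":6},{"travel":[0,0,-4],"rotation":[0,0,0],"hand":6},{"travel":[0,0,-4],"rotation":[0,0,0],"hand":6},{"travel":[0,0,-1],"rotation":[0,0,0],"hand":6}]'
python3 -c "
from h import *
st(); snap('13'); crop('scene','13',220,100,380,250,4);print(togo([.4677,-.3785,.14]))"
```

```text
time: 18.72
ee_pos: [0.6438, 0.1092, 0.0]
tool_rot: [0.043, 0.999, -0.0, 0.001]
force: [0.4, 0.4, 2.2]
opening: 0.43
time: 19.55
ee_pos: [0.6461, 0.1092, 0.1572]
tool_rot: [0.043, 0.999, 0.0, 0.005]
force: [0.6, -1.2, 1.3]
opening: 0.704
t 19.55 p [0.6461 0.1092 0.1572] yaw_x 175.09 z [ 0.009 -0.    -1.   ] F [ 0.6 -1.2  1.3] op 0.704 q [-0.03  0.26  0.18  1.48 -0.    0.05]
[ 13.54152997 -50.11628986   1.24556299]
```

View pics/c_scene_13_220.png

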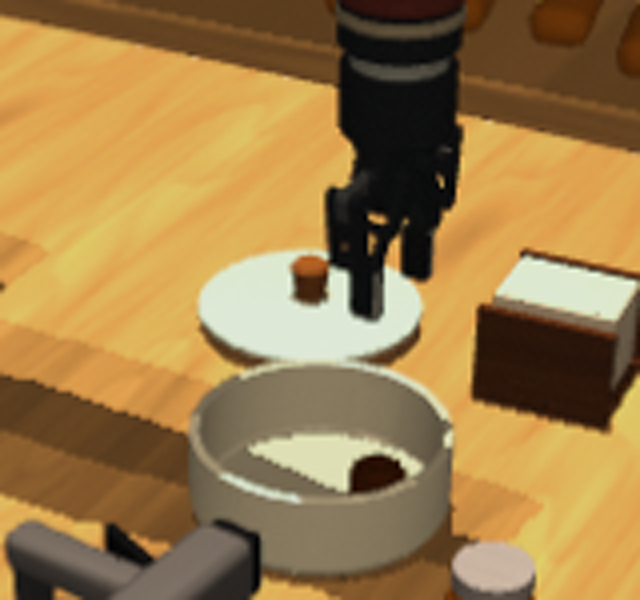

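The first canelé stands in the dish near scene (314,217). On to the second.

```bash
python3 -m inch '[{"travel":[1.04,-3.86,0],"rotation":[0,0,0],"hand":6},{"travel":[1.04,-3.86,0],"rotation":[0,0,0],"hand":6},{"travel":[1.04,-3.86,0],"rotation":[0,0,0],"hand":6},{"travel":[1.04,-3.86,0],"rotation":[0,0,0],"hand":6},{"travel":[1.04,-3.86,0],"rotation":[0,0,0],"hand":6},{"travel":[1.04,-3.86,0],"rotation":[0,0,0],"hand":6},{"travel":[1.04,-3.86,0],"rotation":[0,0,0],"hand":6},{"travel":[1.04,-3.86,0],"rotation":[0,0,0],"hand":6},{"travel":[1.04,-3.86,0],"rotation":[0,0,0],"hand":6},{"travel":[1.04,-3.86,0],"rotation":[0,0,0],"hand":6}]'
python3 -m inch '[{"travel":[1.04,-3.86,0],"rotation":[0,0,0],"hand":6},{"travel":[1.04,-3.86,0],"rotation":[0,0,0],"hand":6},{"travel":[1.04,-3.86,0],"rotation":[0,0,0],"hand":6},{"travel":[0,0,2],"rotation":[0,0,0],"hand":6},{"travel":[0,0,2],"rotation":[0,0,0],"hand":6},{"travel":[0,0,0],"rotation":[0,0,0],"hand":6},{"travel":[0,0,0],"rotation":[0,0,0],"hand":6}]'
python3 -c "
from h import *
st(); print(togo([.4677,-.3785,-.003])); snap('14'); crop('scene','14',100,200,260,330,5)
print([q for q in blobs('scene','14',(0,90,10),(16,255,140))[0] if 140<q[1][0]<210 and 260<q[1][1]<325])
print([q for q in blobs('top','14',(0,100,25),(16,255,200))[0] if 372<q[1][0]<430 and 215<q[1][1]<292])
"
```

```text
time: 20.48
ee_pos: [0.505, -0.2676, 0.1479]
tool_rot: [0.043, 0.999, 0.001, -0.001]
force: [0.6, -0.1, -0.2]
opening: 0.701
time: 21.07
ee_pos: [0.4645, -0.3778, 0.1073]
tool_rot: [0.043, 0.999, 0.002, -0.001]
force: [-0.5, 0.1, -0.4]
opening: 0.702
t 21.07 p [ 0.4645 -0.3778  0.1073] yaw_x 175.08 z [-0.003  0.003 -1.   ] F [-0.5  0.1 -0.4] op 0.702 q [-0.9   0.11 -0.07  1.39 -0.   -0.82]
[-0.3583276  -0.07486146 11.02789093]
[([145, 293, 21, 24, 372], [155.1, 304.8])]
[([402, 249, 17, 13, 112], [408.7, 256.7]), ([377, 269, 16, 14, 156], [384.2, 275.1])]
```

View pics/c_scene_14_100.png

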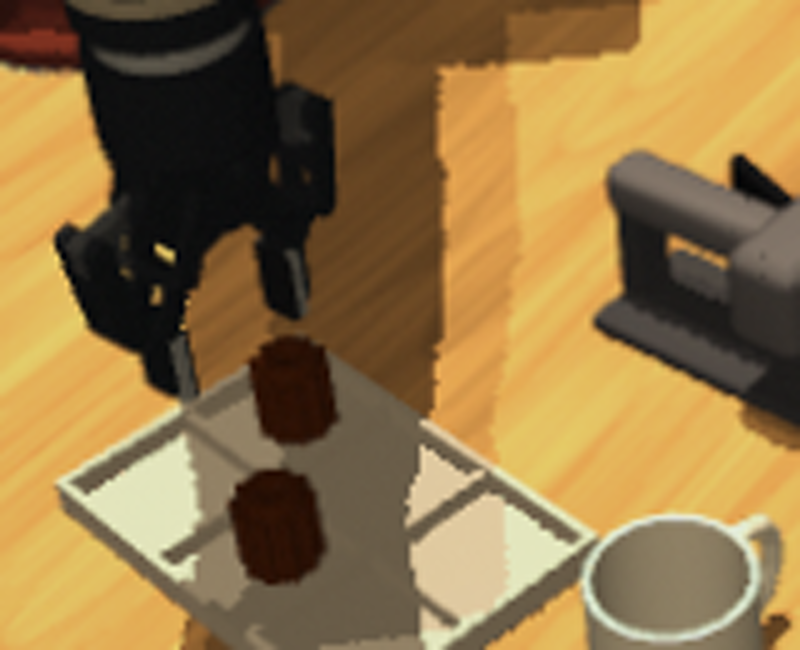

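```bash
python3 -c "
from h import *
a=onz('top',[(412.5,254.5),(410.5,255.5)],.04);print(a,a[1]-a[0])
b=onz('scene',[(154.1,307.5),(155.1,304.8)],.027);print(b[1]-b[0])
b=onz('scene',[(154,308),(155.5,305)],.027);print(b[1]-b[0])
crop('top','14',340,190,450,300,5)
"
```

```text
[[ 0.4653405  -0.37605366  0.04      ]
 [ 0.46254284 -0.36989238  0.04      ]] [-0.00279766  0.00616128  0.        ]
[-0.00384088  0.00814477  0.        ]
[-3.45924052e-03  9.49494389e-03 -2.22044605e-16]
```

View pics/c_top_14_340.png

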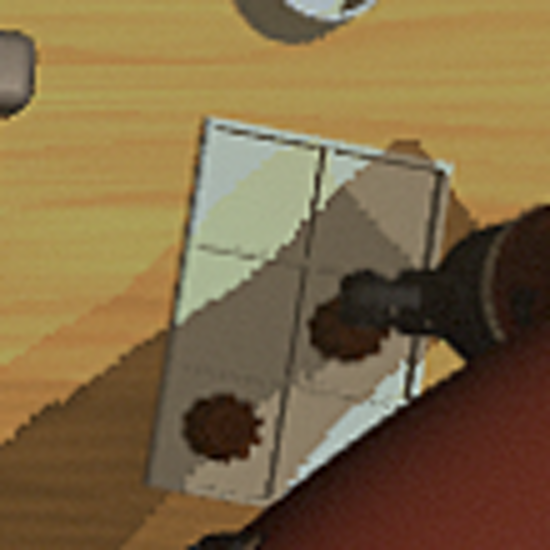

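The second canelé, now at scene (155,305), has been nudged by about (−3.5, +7.5) mm, so I'll aim at (0.464, −0.371).

```bash
python3 -c "
from h import *
print(togo([.4642,-.371,-.003]))"
python3 -m inch '[{"travel":[0,0.6,1],"rotation":[0,0,0],"hand":6},{"travel":[0,0,2],"rotation":[0,0,0],"hand":6},{"travel":[0,0,3],"rotation":[0,0,0],"hand":6},{"travel":[0,0,2],"rotation":[0,0,0],"hand":6},{"travel":[0,0,1.5],"rotation":[0,0,0],"hand":6},{"travel":[0,0,0.5],"rotation":[0,0,0],"hand":6},{"travel":[0,0,0],"rotation":[0,0,0],"hand":6},{"travel":[0,0,0],"rotation":[0,0,0],"hand":6}]'
python3 -c "
from h import *
st(); print(togo([.4642,-.371,-.003])); snap('15'); crop('scene','15',100,220,260,350,5)"
```

```text
[ 0.23323075  0.76622957 11.29549443]
time: 21.83
ee_pos: [0.4668, -0.3736, 0.0109]
tool_rot: [0.043, 0.999, -0.001, 0.001]
force: [-0.4, -0.1, -0.6]
opening: 0.7
t 21.83 p [ 0.4668 -0.3736  0.0109] yaw_x 175.11 z [ 0.001 -0.001 -1.   ] F [-0.4 -0.1 -0.6] op 0.7 q [-0.89  0.15 -0.21  1.21 -0.   -0.81]
[0.28150972 0.23745751 1.39016031]
```

View pics/c_scene_15_100.png

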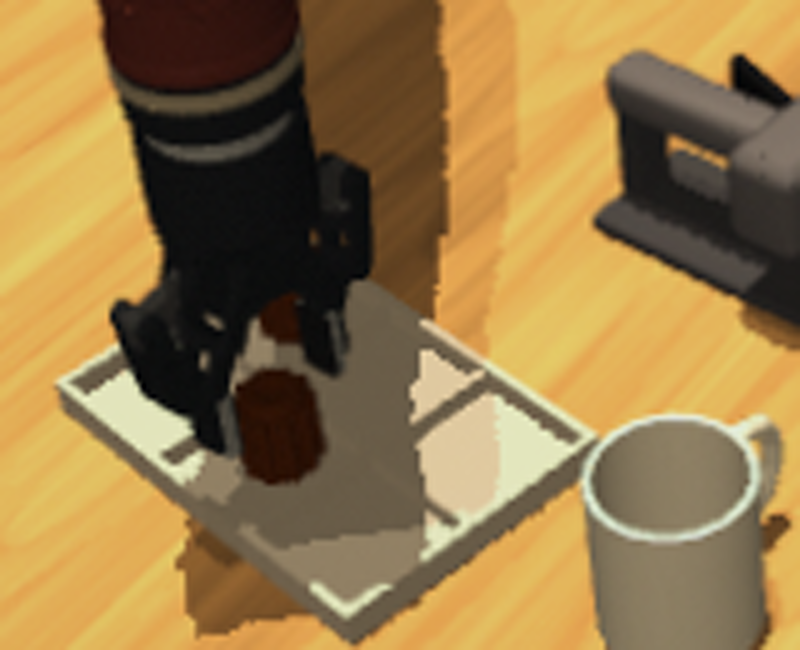

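```bash
python3 -m inch '[{"travel":[0.15,0.35,0.5],"rotation":[0,0,0],"hand":6},{"travel":[0,0,0.8],"rotation":[0,0,0],"hand":6},{"travel":[0,0,0],"rotation":[0,0,0],"hand":6},{"travel":[0,0,0],"rotation":[0,0,0],"hand":4.5},{"travel":[0,0,0],"rotation":[0,0,0],"hand":0},{"travel":[0,0,0],"rotation":[0,0,0],"hand":0},{"travel":[0,0,0],"rotation":[0,0,0],"hand":0},{"travel":[0,0,0],"rotation":[0,0,0],"hand":0},{"travel":[0,0,0],"rotation":[0,0,0],"hand":0}]'
python3 -c "
from h import *
st()"
python3 -m inch '[{"travel":[0,0,-1],"rotation":[0,0,0],"hand":0},{"travel":[0,0,-2],"rotation":[0,0,0],"hand":0},{"travel":[0,0,-3],"rotation":[0,0,0],"hand":0},{"travel":[0,0,-4],"rotation":[0,0,0],"hand":0},{"travel":[0,0,-4],"rotation":[0,0,0],"hand":0},{"travel":[0,0,-2],"rotation":[0,0,0],"hand":0},{"travel":[0,0,0],"rotation":[0,0,0],"hand":0},{"travel":[0,0,0],"rotation":[0,0,0],"hand":0}]'
python3 -c "
from h import *
st(); print(togo([.594,.1125,.155])); snap('16'); crop('scene','16',60,170,260,330,4)"
```

```text
time: 22.68
ee_pos: [0.465, -0.3697, -0.0034]
tool_rot: [0.043, 0.999, -0.0, 0.0]
force: [0.3, 0.1, 2.1]
opening: 0.429
t 22.68 p [ 0.465  -0.3697 -0.0034] yaw_x 175.08 z [ 0. -0. -1.] F [0.3 0.1 2.1] op 0.429 q [-0.89  0.16 -0.23  1.18  0.   -0.81]
time: 23.35
ee_pos: [0.4655, -0.3703, 0.1585]
tool_rot: [0.043, 0.999, -0.001, 0.001]
force: [-0.2, 0.1, -1.0]
opening: 0.424
t 23.35 p [ 0.4655 -0.3703  0.1585] yaw_x 175.08 z [ 0.002 -0.003 -1.   ] F [-0.2  0.1 -1. ] op 0.424 q [-0.89  0.08 -0.01  1.47 -0.   -0.81]
[-8.66270951 49.20561593  0.25159528]
```

View pics/c_scene_16_60.png

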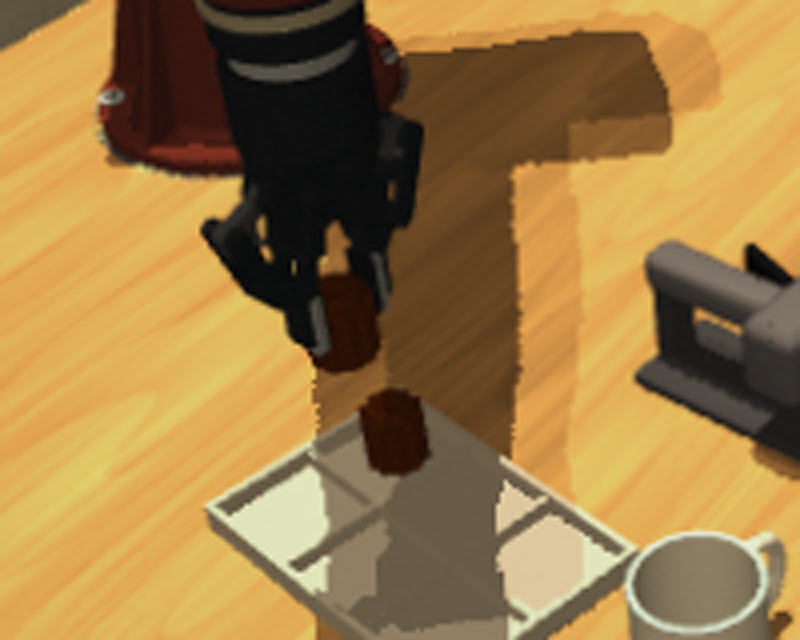

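The second canelé is held, at scene (146,251). Carrying it to the dish centre.

```bash
python3 -m inch '[{"travel":[-0.4,2.2,0],"rotation":[0,0,0],"hand":0},{"travel":[-0.7,4,0],"rotation":[0,0,0],"hand":0},{"travel":[-0.7,4,0],"rotation":[0,0,0],"hand":0},{"travel":[-0.7,4,0],"rotation":[0,0,0],"hand":0},{"travel":[-0.7,4,0],"rotation":[0,0,0],"hand":0},{"travel":[-0.7,4,0],"rotation":[0,0,0],"hand":0},{"travel":[-0.7,4,0],"rotation":[0,0,0],"hand":0},{"travel":[-0.7,4,0],"rotation":[0,0,0],"hand":0},{"travel":[-0.7,4,0],"rotation":[0,0,0],"hand":0},{"travel":[-0.7,4,0],"rotation":[0,0,0],"hand":0}]'
python3 -m inch '[{"travel":[-0.7,4,0],"rotation":[0,0,0],"hand":0},{"travel":[-0.7,4,0],"rotation":[0,0,0],"hand":0},{"travel":[-0.55,3,0],"rotation":[0,0,0],"hand":0},{"travel":[0,0,0],"rotation":[0,0,0],"hand":0},{"travel":[0,0,0],"rotation":[0,0,0],"hand":0},{"travel":[0,0,0],"rotation":[0,0,0],"hand":0}]'
python3 -c "
from h import *
st(); print(togo([.595,.1125,.0])); snap('17'); crop('scene','17',220,100,380,250,4)"
```

```text
time: 24.28
ee_pos: [0.5634, 0.0076, 0.1546]
tool_rot: [0.043, 0.999, 0.0, -0.001]
force: [0.6, -0.9, -0.8]
opening: 0.423
time: 24.78
ee_pos: [0.5923, 0.1131, 0.1549]
tool_rot: [0.043, 0.999, -0.0, -0.001]
force: [-0.0, -0.9, 0.1]
opening: 0.425
t 24.78 p [0.5923 0.1131 0.1549] yaw_x 175.11 z [-0.003 -0.    -1.   ] F [-0.  -0.9  0.1] op 0.425 q [-0.03  0.11  0.01  1.48 -0.    0.06]
[-0.31187351 -0.02430151 15.48727758]
```

View pics/c_scene_17_220.png

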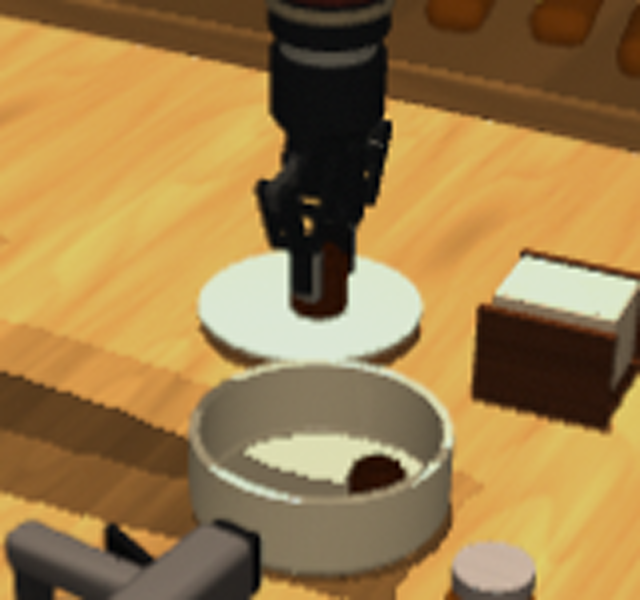

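Held, and over the centre of the dish. Lowering it and releasing.

```bash
python3 -m inch '[{"travel":[-0.2,0,2],"rotation":[0,0,0],"hand":0},{"travel":[0,0,3],"rotation":[0,0,0],"hand":0},{"travel":[0,0,3],"rotation":[0,0,0],"hand":0},{"travel":[0,0,3],"rotation":[0,0,0],"hand":0},{"travel":[0,0,2],"rotation":[0,0,0],"hand":0},{"travel":[0,0,1.5],"rotation":[0,0,0],"hand":0},{"travel":[0,0,0.5],"rotation":[0,0,0],"hand":0},{"travel":[0,0,0],"rotation":[0,0,0],"hand":0},{"travel":[0,0,0],"rotation":[0,0,0],"hand":0}]'
python3 -c "
from h import *
st(); print(togo([.595,.1125,.0]))"
```

```text
time: 25.63
ee_pos: [0.5956, 0.1124, 0.0072]
tool_rot: [0.043, 0.999, -0.0, 0.0]
force: [0.5, -0.1, -0.6]
opening: 0.427
t 25.63 p [0.5956 0.1124 0.0072] yaw_x 175.03 z [ 0.001 -0.    -1.   ] F [ 0.5 -0.1 -0.6] op 0.427 q [-0.03  0.18 -0.18  1.21 -0.    0.06]
[0.05831247 0.00639848 0.71509772]
```

```bash
python3 -m inch '[{"travel":[0,0,0.4],"rotation":[0,0,0],"hand":0},{"travel":[0,0,0.2],"rotation":[0,0,0],"hand":0},{"travel":[0,0,0.1],"rotation":[0,0,0],"hand":0},{"travel":[0,0,0],"rotation":[0,0,0],"hand":0},{"travel":[0,0,0],"rotation":[0,0,0],"hand":0}]'
python3 -m inch '[{"travel":[0,0,0],"rotation":[0,0,0],"hand":4.5},{"travel":[0,0,0],"rotation":[0,0,0],"hand":6},{"travel":[0,0,0],"rotation":[0,0,0],"hand":6},{"travel":[0,0,0],"rotation":[0,0,0],"hand":6},{"travel":[0,0,0],"rotation":[0,0,0],"hand":6},{"travel":[0,0,-2],"rotation":[0,0,0],"hand":6},{"travel":[0,0,-4],"rotation":[0,0,0],"hand":6},{"travel":[0,0,-4],"rotation":[0,0,0],"hand":6},{"travel":[0,0,-4],"rotation":[0,0,0],"hand":6},{"travel":[0,0,-1],"rotation":[0,0,0],"hand":6}]'
python3 -c "
from h import *
st(); snap('18'); crop('scene','18',220,100,380,250,4);print(togo([.4065,-.292,.14]))"
```

```text
time: 26.05
ee_pos: [0.5954, 0.1131, -0.0003]
tool_rot: [0.043, 0.999, -0.0, 0.0]
force: [-0.9, -0.9, -0.7]
opening: 0.426
time: 26.88
ee_pos: [0.598, 0.1131, 0.1569]
tool_rot: [0.043, 0.999, 0.0, 0.004]
force: [1.2, 0.7, 1.1]
opening: 0.701
t 26.88 p [0.598  0.1131 0.1569] yaw_x 175.09 z [ 0.009 -0.    -1.   ] F [1.2 0.7 1.1] op 0.701 q [-0.03  0.11  0.02  1.47 -0.    0.06]
[ 15.55737585 -41.98904799   1.22088728]
```

View pics/c_scene_18_220.png

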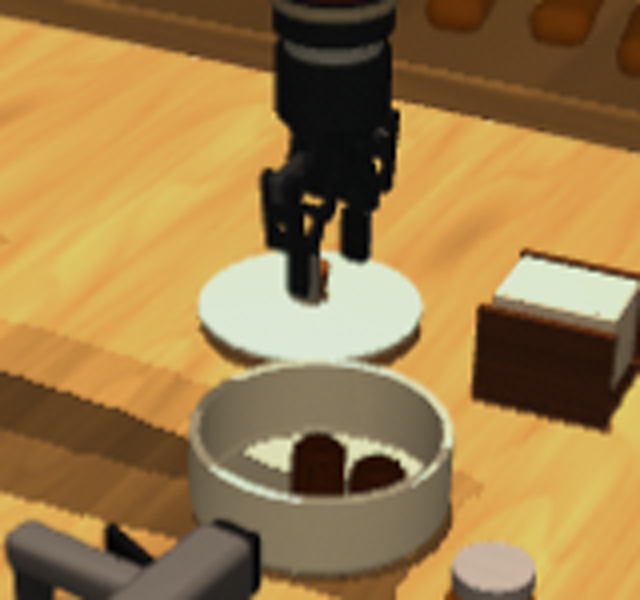

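Two are now standing in the dish, at scene (300,215) and (314,217). Going for the third.

```bash
python3 -m inch '[{"travel":[1.41,-3.82,0],"rotation":[0,0,0],"hand":6},{"travel":[1.41,-3.82,0],"rotation":[0,0,0],"hand":6},{"travel":[1.41,-3.82,0],"rotation":[0,0,0],"hand":6},{"travel":[1.41,-3.82,0],"rotation":[0,0,0],"hand":6},{"travel":[1.41,-3.82,0],"rotation":[0,0,0],"hand":6},{"travel":[1.41,-3.82,0],"rotation":[0,0,0],"hand":6},{"travel":[1.41,-3.82,0],"rotation":[0,0,0],"hand":6},{"travel":[1.41,-3.82,0],"rotation":[0,0,0],"hand":6},{"travel":[1.41,-3.82,0],"rotation":[0,0,0],"hand":6},{"travel":[1.41,-3.82,0],"rotation":[0,0,0],"hand":6}]'
python3 -m inch '[{"travel":[1.41,-3.82,0],"rotation":[0,0,0],"hand":6},{"travel":[0,0,2],"rotation":[0,0,0],"hand":6},{"travel":[0,0,2],"rotation":[0,0,0],"hand":6},{"travel":[0,0,0],"rotation":[0,0,0],"hand":6},{"travel":[0,0,0],"rotation":[0,0,0],"hand":6}]'
python3 -c "
from h import *
st(); print(togo([.4065,-.292,-.003])); snap('19'); crop('scene','19',100,200,260,330,5)
S=[q for q in blobs('scene','19',(0,90,10),(16,255,140))[0] if 140<q[1][0]<210 and 260<q[1][1]<325]
T=[q for q in blobs('top','19',(0,100,25),(16,255,200))[0] if 372<q[1][0]<430 and 215<q[1][1]<292]
print(S,T)
"
```

```text
time: 27.82
ee_pos: [0.4204, -0.2565, 0.1481]
tool_rot: [0.043, 0.999, 0.0, -0.0]
force: [-0.1, -0.4, -0.6]
opening: 0.702
time: 28.23
ee_pos: [0.4037, -0.2912, 0.1077]
tool_rot: [0.043, 0.999, 0.001, -0.001]
force: [-0.2, -0.1, 1.0]
opening: 0.705
t 28.23 p [ 0.4037 -0.2912  0.1077] yaw_x 175.07 z [-0.002  0.003 -1.   ] F [-0.2 -0.1  1. ] op 0.705 q [-0.89 -0.2  -0.38  1.4  -0.   -0.8 ]
[-0.31368594 -0.08656999 11.07082429]
[] []
```

View pics/c_scene_19_100.png

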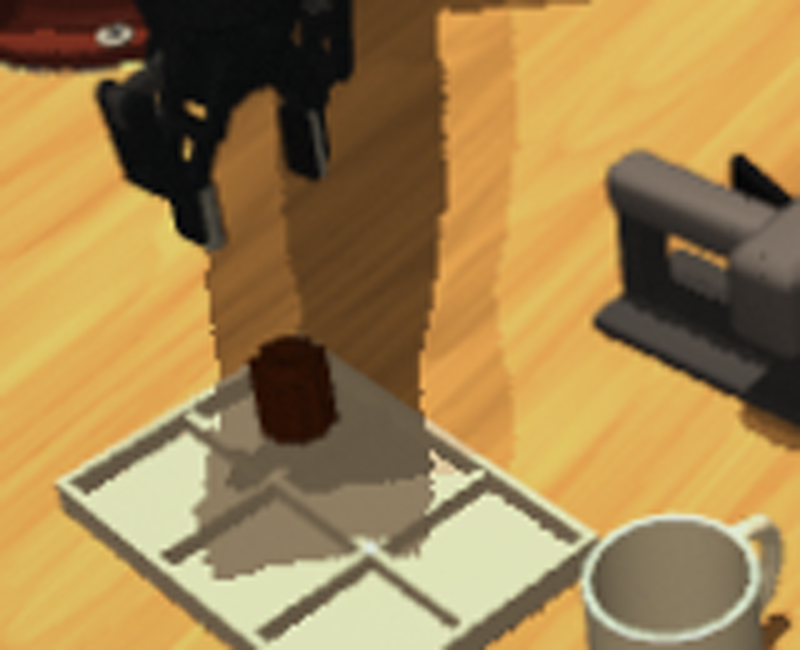

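The third canelé is unmoved, at scene (158,278). Descending.

```bash
python3 -m inch '[{"travel":[0,-0.1,1],"rotation":[0,0,0],"hand":6},{"travel":[0,0,2],"rotation":[0,0,0],"hand":6},{"travel":[0,0,3],"rotation":[0,0,0],"hand":6},{"travel":[0,0,2],"rotation":[0,0,0],"hand":6},{"travel":[0,0,1.2],"rotation":[0,0,0],"hand":6},{"travel":[0,0,0.5],"rotation":[0,0,0],"hand":6},{"travel":[0,0,0],"rotation":[0,0,0],"hand":6},{"travel":[0,0,0],"rotation":[0,0,0],"hand":6}]'
python3 -c "
from h import *
st(); print(togo([.4065,-.292,-.003])); snap('20'); crop('scene','20',100,200,260,330,5)"
```

```text
time: 29.0
ee_pos: [0.4051, -0.2938, 0.0135]
tool_rot: [0.043, 0.999, -0.001, 0.0]
force: [0.4, -0.1, 0.1]
opening: 0.702
t 29.0 p [ 0.4051 -0.2938  0.0135] yaw_x 175.1 z [ 0.001 -0.001 -1.   ] F [ 0.4 -0.1  0.1] op 0.702 q [-0.89 -0.15 -0.5   1.21 -0.   -0.8 ]
[-0.12010195  0.18829603  1.64575846]
```

View pics/c_scene_20_100.png

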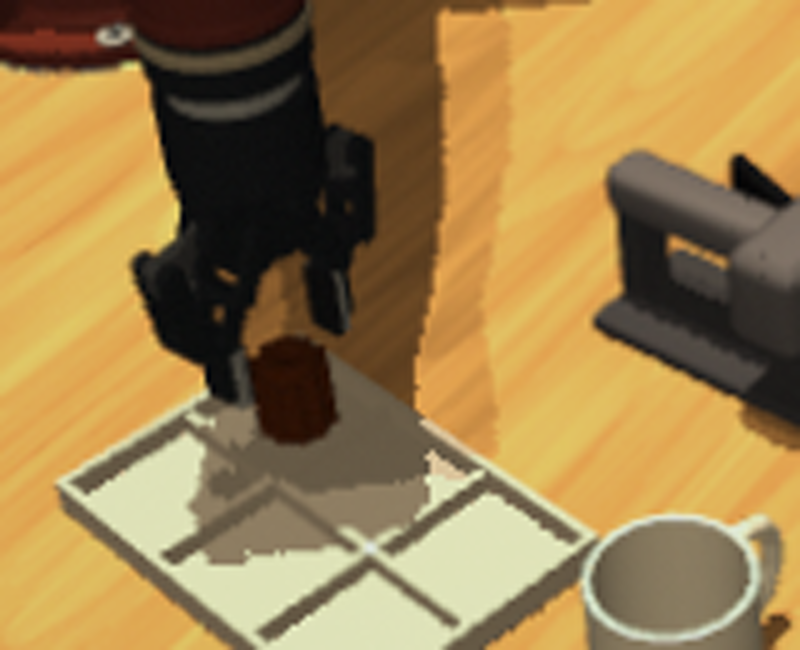

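```bash
python3 -m inch '[{"travel":[-0.1,0.2,0.5],"rotation":[0,0,0],"hand":6},{"travel":[0,0,1.1],"rotation":[0,0,0],"hand":6},{"travel":[0,0,0],"rotation":[0,0,0],"hand":6},{"travel":[0,0,0],"rotation":[0,0,0],"hand":4.5},{"travel":[0,0,0],"rotation":[0,0,0],"hand":0},{"travel":[0,0,0],"rotation":[0,0,0],"hand":0},{"travel":[0,0,0],"rotation":[0,0,0],"hand":0},{"travel":[0,0,0],"rotation":[0,0,0],"hand":0},{"travel":[0,0,0],"rotation":[0,0,0],"hand":0}]'
python3 -c "
from h import *
st()"
python3 -m inch '[{"travel":[0,0,-1],"rotation":[0,0,0],"hand":0},{"travel":[0,0,-2],"rotation":[0,0,0],"hand":0},{"travel":[0,0,-3],"rotation":[0,0,0],"hand":0},{"travel":[0,0,-4],"rotation":[0,0,0],"hand":0},{"travel":[0,0,-4],"rotation":[0,0,0],"hand":0},{"travel":[0,0,-2],"rotation":[0,0,0],"hand":0},{"travel":[0,0,0],"rotation":[0,0,0],"hand":0},{"travel":[0,0,0],"rotation":[0,0,0],"hand":0}]'
python3 -c "
from h import *
st(); print(togo([.547,.117,.155])); snap('21'); crop('scene','21',60,140,260,300,4)"
```

```text
time: 29.85
ee_pos: [0.4058, -0.2914, -0.0035]
tool_rot: [0.043, 0.999, -0.0, 0.0]
force: [0.7, 0.6, 0.2]
opening: 0.427
t 29.85 p [ 0.4058 -0.2914 -0.0035] yaw_x 175.08 z [ 0. -0. -1.] F [0.7 0.6 0.2] op 0.427 q [-0.89 -0.13 -0.52  1.18 -0.   -0.8 ]
time: 30.52
ee_pos: [0.4064, -0.2922, 0.1584]
tool_rot: [0.043, 0.999, -0.001, 0.001]
force: [-0.2, -0.0, -2.3]
opening: 0.421
t 30.52 p [ 0.4064 -0.2922  0.1584] yaw_x 175.08 z [ 0.002 -0.003 -1.   ] F [-0.2 -0.  -2.3] op 0.421 q [-0.89 -0.21 -0.29  1.49 -0.   -0.8 ]
[-10.49903842  41.974516     0.25984805]
```

View pics/c_scene_21_60.png

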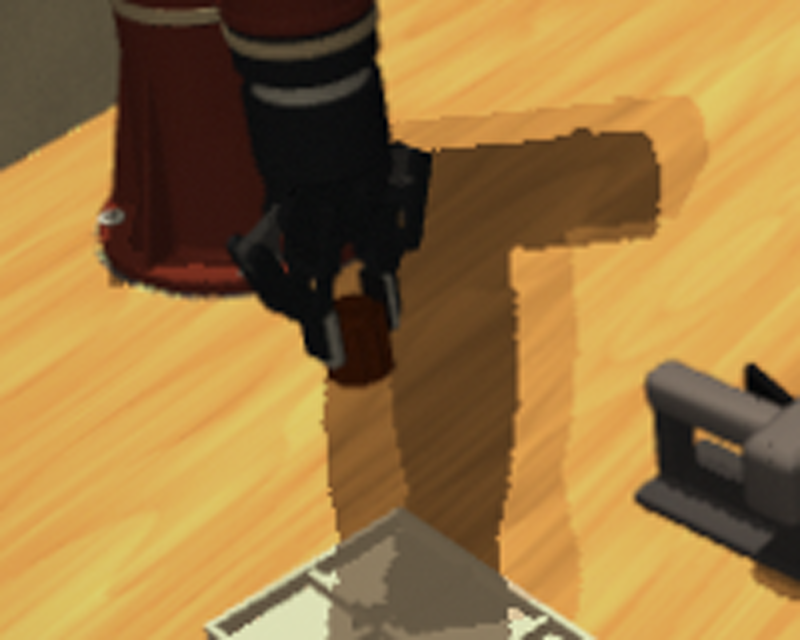

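The last one is held. Carrying it to the near side of the dish.

```bash
python3 -m inch '[{"travel":[-0.5,2,0],"rotation":[0,0,0],"hand":0},{"travel":[-1,4,0],"rotation":[0,0,0],"hand":0},{"travel":[-1,4,0],"rotation":[0,0,0],"hand":0},{"travel":[-1,4,0],"rotation":[0,0,0],"hand":0},{"travel":[-1,4,0],"rotation":[0,0,0],"hand":0},{"travel":[-1,4,0],"rotation":[0,0,0],"hand":0},{"travel":[-1,4,0],"rotation":[0,0,0],"hand":0},{"travel":[-1,4,0],"rotation":[0,0,0],"hand":0},{"travel":[-1,4,0],"rotation":[0,0,0],"hand":0},{"travel":[-1,4,0],"rotation":[0,0,0],"hand":0}]'
python3 -m inch '[{"travel":[-1,4,0],"rotation":[0,0,0],"hand":0},{"travel":[0,0,0],"rotation":[0,0,0],"hand":0},{"travel":[0,0,0],"rotation":[0,0,0],"hand":0},{"travel":[0,0,0],"rotation":[0,0,0],"hand":0}]'
python3 -c "
from h import *
st(); print(togo([.548,.1165,.0])); snap('22'); crop('scene','22',220,100,380,250,4)"
```

```text
time: 31.45
ee_pos: [0.5322, 0.0814, 0.1548]
tool_rot: [0.043, 0.999, -0.0, -0.001]
force: [1.3, -0.3, -0.2]
opening: 0.425
time: 31.78
ee_pos: [0.5454, 0.1181, 0.1549]
tool_rot: [0.042, 0.999, -0.0, -0.001]
force: [0.0, -0.5, -0.4]
opening: 0.429
t 31.78 p [0.5454 0.1181 0.1549] yaw_x 175.13 z [-0.003 -0.    -1.   ] F [ 0.  -0.5 -0.4] op 0.429 q [-0.02 -0.02 -0.13  1.47 -0.    0.06]
[-0.31186499 -0.12996025 15.49206267]
```

View pics/c_scene_22_220.png

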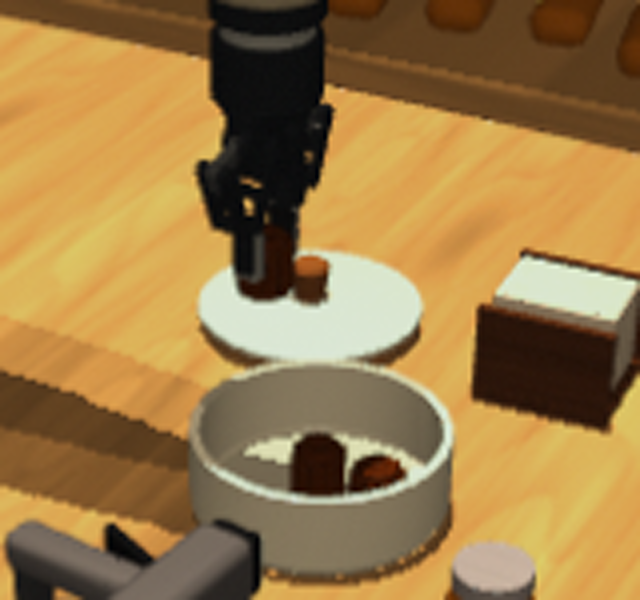

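```bash
python3 -m inch '[{"travel":[-0.1,-0.1,2],"rotation":[0,0,0],"hand":0},{"travel":[0,0,3],"rotation":[0,0,0],"hand":0},{"travel":[0,0,3],"rotation":[0,0,0],"hand":0},{"travel":[0,0,3],"rotation":[0,0,0],"hand":0},{"travel":[0,0,2],"rotation":[0,0,0],"hand":0},{"travel":[0,0,1.5],"rotation":[0,0,0],"hand":0},{"travel":[0,0,0.5],"rotation":[0,0,0],"hand":0},{"travel":[0,0,0],"rotation":[0,0,0],"hand":0},{"travel":[0,0,0],"rotation":[0,0,0],"hand":0}]'
python3 -c "
from h import *
st(); print(togo([.548,.1165,.0]))"
python3 -m inch '[{"travel":[0,0,0.4],"rotation":[0,0,0],"hand":0},{"travel":[0,0,0.2],"rotation":[0,0,0],"hand":0},{"travel":[0,0,0.1],"rotation":[0,0,0],"hand":0},{"travel":[0,0,0],"rotation":[0,0,0],"hand":0},{"travel":[0,0,0],"rotation":[0,0,0],"hand":0}]'
python3 -m inch '[{"travel":[0,0,0],"rotation":[0,0,0],"hand":4.5},{"travel":[0,0,0],"rotation":[0,0,0],"hand":6},{"travel":[0,0,0],"rotation":[0,0,0],"hand":6},{"travel":[0,0,0],"rotation":[0,0,0],"hand":6},{"travel":[0,0,0],"rotation":[0,0,0],"hand":6},{"travel":[0,0,-2],"rotation":[0,0,0],"hand":6},{"travel":[0,0,-4],"rotation":[0,0,0],"hand":6},{"travel":[0,0,-4],"rotation":[0,0,0],"hand":6},{"travel":[0,0,-4],"rotation":[0,0,0],"hand":6},{"travel":[0,0,-1],"rotation":[0,0,0],"hand":6}]'
python3 -m inch '[{"travel":[0,-4,0],"rotation":[0,0,0],"hand":6},{"travel":[0,-4,0],"rotation":[0,0,0],"hand":6},{"travel":[0,-4,0],"rotation":[0,0,0],"hand":6},{"travel":[0,-4,0],"rotation":[0,0,0],"hand":6},{"travel":[0,-4,0],"rotation":[0,0,0],"hand":6},{"travel":[0,-4,0],"rotation":[0,0,0],"hand":6}]'
python3 -c "
from h import *
st(); snap('23'); crop('scene','23',220,100,380,250,4); crop('top','23',120,140,340,310,3.5)"
```

```text
time: 32.63
ee_pos: [0.5476, 0.1162, 0.0072]
tool_rot: [0.044, 0.999, -0.0, 0.0]
force: [-0.6, 0.3, 0.6]
opening: 0.425
t 32.63 p [0.5476 0.1162 0.0072] yaw_x 175.01 z [ 0.001 -0.    -1.   ] F [-0.6  0.3  0.6] op 0.425 q [-0.02  0.04 -0.33  1.2  -0.    0.06]
[-0.03398603  0.0299833   0.71876905]
time: 33.05
ee_pos: [0.5474, 0.117, -0.0004]
tool_rot: [0.043, 0.999, -0.0, 0.0]
force: [-0.1, -0.1, -1.4]
opening: 0.423
time: 33.88
ee_pos: [0.5501, 0.117, 0.1566]
tool_rot: [0.043, 0.999, 0.0, 0.004]
force: [0.7, -0.0, 0.6]
opening: 0.705
time: 34.38
ee_pos: [0.5263, -0.1239, 0.1495]
tool_rot: [0.043, 0.999, -0.0, 0.0]
force: [1.5, -0.0, 0.1]
opening: 0.704
t 34.38 p [ 0.5263 -0.1239  0.1495] yaw_x 175.1 z [ 0.001 -0.    -1.   ] F [ 1.5 -0.   0.1] op 0.704 q [-0.47 -0.08 -0.19  1.46 -0.   -0.39]
```

View pics/c_scene_23_220.png

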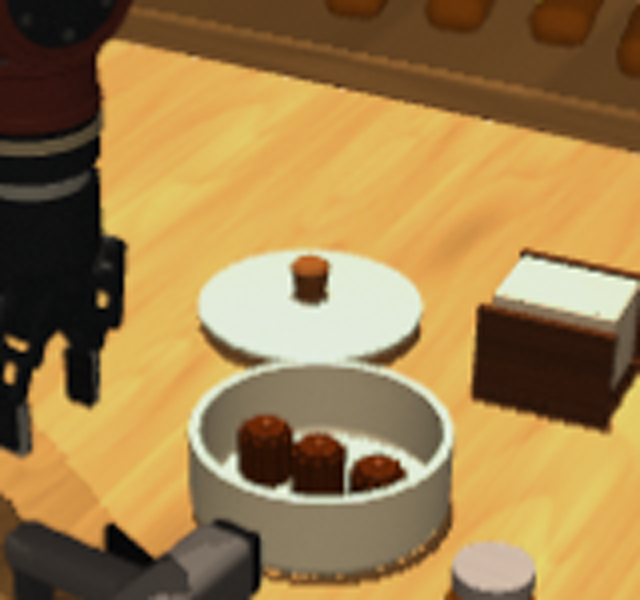

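View pics/c_top_23_120.png

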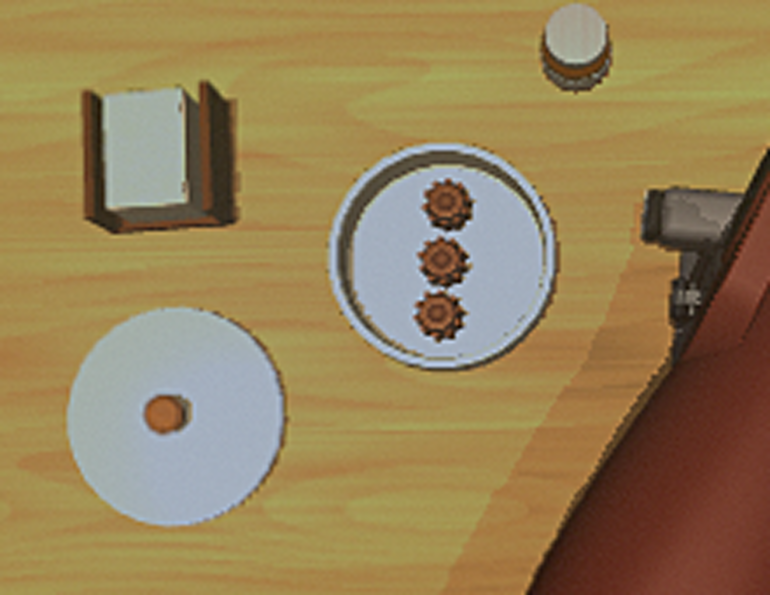

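All three canelés stand upright in the dish (top 248,198; 247,214; 246,230), and the lid is clear on the mat. I'll measure the knob and rim before picking up the lid.

```bash
python3 - <<'E'
from h import *
k=[q for q in blobs('top','23',(4,110,60),(14,255,255),50)[0] if 155<q[1][0]<178 and 248<q[1][1]<268]; print(k)
ks=[q for q in blobs('scene','23',(0,110,60),(14,255,255),40)[0] if 285<q[1][0]<312 and 155<q[1][1]<180]; print(ks)
if k: print(onz('top',[k[0][1]],.05)); 
if k and ks: print(tri(k[0][1],ks[0][1]))
im=cv2.cvtColor(cv2.imread('pics/top_23.png'),cv2.COLOR_BGR2HSV)
for box,z in (((210,178,284,250),.066),((132,222,206,296),.018)):
    x0,y0,x1,y1=box
    m=cv2.inRange(im,(20,0,110),(130,75,255)); l=np.zeros_like(m); l[y0:y1,x0:x1]=m[y0:y1,x0:x1]
    c=cv2.convexHull(max(cv2.findContours(l,cv2.RETR_EXTERNAL,cv2.CHAIN_APPROX_NONE)[0],key=cv2.contourArea))[:,0].astype(float)
    print(cv2.fitEllipse((onz('top',c,z)[:,:2]*1000).astype(np.float32)))
print(togo([.467,.3464,.15]))
E
```

```text
[([162, 253, 11, 11, 93], [166.6, 257.9])]
[([293, 164, 9, 11, 79], [297.2, 168.8])]
[[0.46652562 0.34601151 0.05      ]]
(array([0.46585613, 0.34797065, 0.04009615]), np.float64(0.002462119574160175))
((596.0772705078125, 112.35376739501953), (188.34591674804688, 188.5051727294922), 80.85416412353516)
((466.2621154785156, 346.2831726074219), (186.89602661132812, 187.7140655517578), 146.07830810546875)
[10.21869376 46.63722686 -0.16097194]
```

```bash
python3 -m inch '[{"travel":[0.85,3.88,0],"rotation":[0,0,0],"hand":6},{"travel":[0.85,3.88,0],"rotation":[0,0,0],"hand":6},{"travel":[0.85,3.88,0],"rotation":[0,0,0],"hand":6},{"travel":[0.85,3.88,0],"rotation":[0,0,0],"hand":6},{"travel":[0.85,3.88,0],"rotation":[0,0,0],"hand":6},{"travel":[0.85,3.88,0],"rotation":[0,0,0],"hand":6},{"travel":[0.85,3.88,0],"rotation":[0,0,0],"hand":6},{"travel":[0.85,3.88,0],"rotation":[0,0,0],"hand":6},{"travel":[0.85,3.88,0],"rotation":[0,0,0],"hand":6},{"travel":[0.85,3.88,0],"rotation":[0,0,0],"hand":6}]'
python3 -m inch '[{"travel":[0.85,3.88,0],"rotation":[0,0,0],"hand":6},{"travel":[0.6,3,0],"rotation":[0,0,0],"hand":6},{"travel":[0,0,2],"rotation":[0,0,0],"hand":6},{"travel":[0,0,2],"rotation":[0,0,0],"hand":6},{"travel":[0,0,0],"rotation":[0,0,0],"hand":6},{"travel":[0,0,0],"rotation":[0,0,0],"hand":6},{"travel":[0,0,0],"rotation":[0,0,0],"hand":6}]'
python3 -c "
from h import *
st(); print(togo([.467,.3464,.008]))"
```

```text
time: 35.32
ee_pos: [0.4744, 0.2741, 0.1494]
tool_rot: [0.043, 0.999, 0.0, 0.0]
force: [0.6, -0.4, 0.6]
opening: 0.705
time: 35.9
ee_pos: [0.467, 0.3415, 0.1104]
tool_rot: [0.043, 0.999, 0.0, 0.0]
force: [-0.3, 0.1, 0.2]
opening: 0.704
t 35.9 p [0.467  0.3415 0.1104] yaw_x 175.07 z [ 0.001  0.    -1.   ] F [-0.3  0.1  0.2] op 0.704 q [ 0.41  0.04 -0.14  1.39 -0.    0.49]
[ 0.04750658  0.48081445 10.23733685]
```

```bash
python3 -m inch '[{"travel":[0,0.48,1],"rotation":[0,0,0],"hand":6},{"travel":[0,0,3],"rotation":[0,0,0],"hand":6},{"travel":[0,0,2.5],"rotation":[0,0,0],"hand":6},{"travel":[0,0,2],"rotation":[0,0,0],"hand":6},{"travel":[0,0,1.2],"rotation":[0,0,0],"hand":6},{"travel":[0,0,0.4],"rotation":[0,0,0],"hand":6},{"travel":[0,0,0],"rotation":[0,0,0],"hand":6},{"travel":[0,0,0],"rotation":[0,0,0],"hand":6}]'
python3 -c "
from h import *
st(); print(togo([.467,.3464,.008])); snap('24'); crop('scene','24',220,100,360,230,5)"
```

```text
time: 36.57
ee_pos: [0.468, 0.3466, 0.0096]
tool_rot: [0.043, 0.999, 0.0, 0.001]
force: [0.2, 0.1, 0.2]
opening: 0.705
t 36.57 p [0.468  0.3466 0.0096] yaw_x 175.07 z [ 0.002  0.001 -1.   ] F [0.2 0.1 0.2] op 0.705 q [ 0.41  0.11 -0.26  1.2  -0.    0.5 ]
[ 0.09892017 -0.03233505  0.16218601]
```

View pics/c_scene_24_220.png

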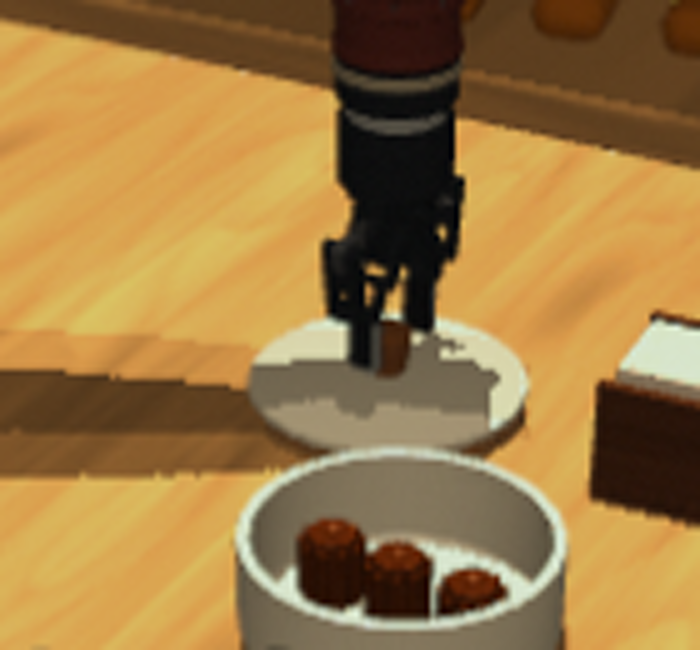

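The fingers straddle the knob. Closing and lifting.

```bash
python3 -m inch '[{"travel":[0.05,0,0.2],"rotation":[0,0,0],"hand":6},{"travel":[0,0,0],"rotation":[0,0,0],"hand":4},{"travel":[0,0,0],"rotation":[0,0,0],"hand":0},{"travel":[0,0,0],"rotation":[0,0,0],"hand":0},{"travel":[0,0,0],"rotation":[0,0,0],"hand":0},{"travel":[0,0,0],"rotation":[0,0,0],"hand":0},{"travel":[0,0,0],"rotation":[0,0,0],"hand":0}]'
python3 -c "
from h import *
st()"
python3 -m inch '[{"travel":[0,0,-0.5],"rotation":[0,0,0],"hand":0},{"travel":[0,0,-1.5],"rotation":[0,0,0],"hand":0},{"travel":[0,0,-2.5],"rotation":[0,0,0],"hand":0},{"travel":[0,0,-3],"rotation":[0,0,0],"hand":0},{"travel":[0,0,-3],"rotation":[0,0,0],"hand":0},{"travel":[0,0,-1.5],"rotation":[0,0,0],"hand":0},{"travel":[0,0,0],"rotation":[0,0,0],"hand":0},{"travel":[0,0,0],"rotation":[0,0,0],"hand":0}]'
python3 -c "
from h import *
st();print(togo([.597,.113,.13]))"
```

```text
time: 37.25
ee_pos: [0.4668, 0.3463, 0.0071]
tool_rot: [0.043, 0.999, -0.0, 0.0]
force: [-2.6, -2.2, 6.1]
opening: 0.347
t 37.25 p [0.4668 0.3463 0.0071] yaw_x 175.08 z [ 0. -0. -1.] F [-2.6 -2.2  6.1] op 0.347 q [ 0.41  0.11 -0.26  1.2  -0.    0.5 ]
time: 37.92
ee_pos: [0.4669, 0.3464, 0.1263]
tool_rot: [0.043, 0.999, 0.0, 0.0]
force: [-0.4, -0.1, -4.6]
opening: 0.356
t 37.92 p [0.4669 0.3464 0.1263] yaw_x 175.08 z [ 0.001  0.    -1.   ] F [-0.4 -0.1 -4.6] op 0.356 q [ 0.41  0.05 -0.11  1.42 -0.    0.5 ]
[-14.96556547 -22.14331544  -0.36359802]
```

```bash
python3 -m inch '[{"travel":[-1,-1.5,0],"rotation":[0,0,0],"hand":0},{"travel":[-1.7,-2.5,0],"rotation":[0,0,0],"hand":0},{"travel":[-1.7,-2.5,0],"rotation":[0,0,0],"hand":0},{"travel":[-1.7,-2.5,0],"rotation":[0,0,0],"hand":0},{"travel":[-1.7,-2.5,0],"rotation":[0,0,0],"hand":0},{"travel":[-1.7,-2.5,0],"rotation":[0,0,0],"hand":0},{"travel":[-1.7,-2.5,0],"rotation":[0,0,0],"hand":0},{"travel":[-1.7,-2.5,0],"rotation":[0,0,0],"hand":0},{"travel":[-1.5,-2.2,0],"rotation":[0,0,0],"hand":0},{"travel":[-0.5,-0.9,0],"rotation":[0,0,0],"hand":0}]'
python3 -m inch '[{"travel":[0,0,1],"rotation":[0,0,0],"hand":0},{"travel":[0,0,2],"rotation":[0,0,0],"hand":0},{"travel":[0,0,1],"rotation":[0,0,0],"hand":0},{"travel":[0,0,0],"rotation":[0,0,0],"hand":0},{"travel":[0,0,0],"rotation":[0,0,0],"hand":0}]'
python3 -c "
from h import *
st(); print(togo([.597,.113,.0625])); snap('25'); crop('scene','25',220,130,360,260,5)"
```

```text
time: 38.75
ee_pos: [0.5963, 0.1102, 0.1234]
tool_rot: [0.044, 0.999, -0.001, -0.002]
force: [-0.4, 0.3, -5.1]
opening: 0.354
time: 39.17
ee_pos: [0.5945, 0.1143, 0.0848]
tool_rot: [0.042, 0.999, -0.0, -0.002]
force: [0.6, -0.0, -3.7]
opening: 0.354
t 39.17 p [0.5945 0.1143 0.0848] yaw_x 175.14 z [-0.003  0.    -1.   ] F [ 0.6 -0.  -3.7] op 0.354 q [-0.03  0.14 -0.09  1.35  0.    0.06]
[-0.26443896 -0.10408281  2.22935319]
```

View pics/c_scene_25_220.png

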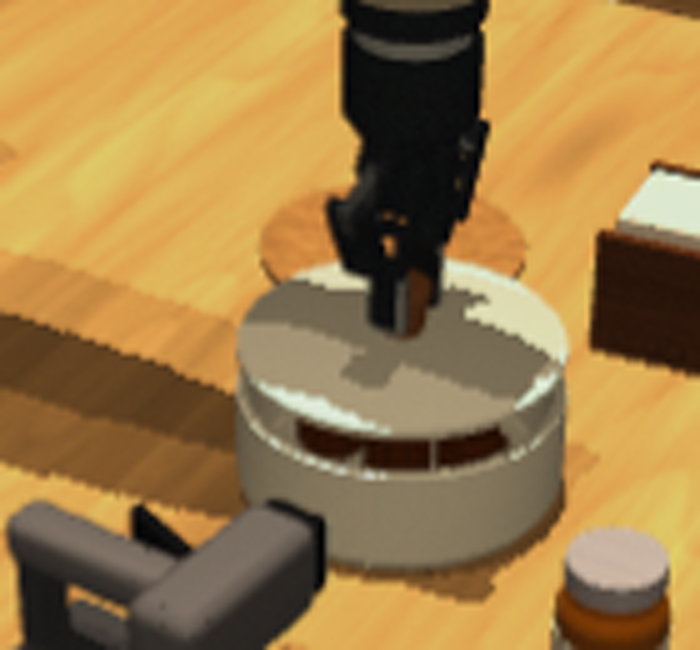

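The lid hangs over the dish, level. Correcting 2 mm and lowering.

```bash
python3 -m inch '[{"travel":[-0.1,-0.1,0.4],"rotation":[0,0,0],"hand":0},{"travel":[0,0,0.5],"rotation":[0,0,0],"hand":0},{"travel":[0,0,0.3],"rotation":[0,0,0],"hand":0},{"travel":[0,0,0],"rotation":[0,0,0],"hand":0},{"travel":[0,0,0],"rotation":[0,0,0],"hand":0}]'
python3 -c "
from h import *
st(); print(togo([.597,.113,.0625]))"
```

```text
time: 39.68
ee_pos: [0.5968, 0.1123, 0.0741]
tool_rot: [0.043, 0.999, -0.0, -0.0]
force: [0.1, 0.3, -4.6]
opening: 0.352
t 39.68 p [0.5968 0.1123 0.0741] yaw_x 175.08 z [-0.001 -0.    -1.   ] F [ 0.1  0.3 -4.6] op 0.352 q [-0.03  0.14 -0.1   1.33 -0.    0.06]
[-0.01169514  0.07248682  1.15573197]
```

```bash
python3 -m inch '[{"travel":[0,0.03,0.4],"rotation":[0,0,0],"hand":0},{"travel":[0,0,0.4],"rotation":[0,0,0],"hand":0},{"travel":[0,0,0.2],"rotation":[0,0,0],"hand":0},{"travel":[0,0,0.2],"rotation":[0,0,0],"hand":0},{"travel":[0,0,0],"rotation":[0,0,0],"hand":0},{"travel":[0,0,0],"rotation":[0,0,0],"hand":0}]'
python3 -c "
from h import *
st(); print(togo([.597,.113,.0625]))"
```

```text
time: 40.18
ee_pos: [0.5971, 0.1126, 0.0624]
tool_rot: [0.043, 0.999, -0.0, 0.0]
force: [0.2, -0.3, -2.4]
opening: 0.351
t 40.18 p [0.5971 0.1126 0.0624] yaw_x 175.09 z [ 0. -0. -1.] F [ 0.2 -0.3 -2.4] op 0.351 q [-0.03  0.15 -0.11  1.31 -0.    0.06]
[ 0.01284337  0.03805268 -0.00862099]
```

```bash
python3 -m inch '[{"travel":[0,0,0.1],"rotation":[0,0,0],"hand":0},{"travel":[0,0,0],"rotation":[0,0,0],"hand":0},{"travel":[0,0,0],"rotation":[0,0,0],"hand":3.5},{"travel":[0,0,0],"rotation":[0,0,0],"hand":5},{"travel":[0,0,0],"rotation":[0,0,0],"hand":6},{"travel":[0,0,0],"rotation":[0,0,0],"hand":6},{"travel":[0,0,0],"rotation":[0,0,0],"hand":6}]'
python3 -c "
from h import *
st()"
python3 -m inch '[{"travel":[0,0,-1],"rotation":[0,0,0],"hand":6},{"travel":[0,0,-3],"rotation":[0,0,0],"hand":6},{"travel":[0,0,-4],"rotation":[0,0,0],"hand":6},{"travel":[0,0,-2],"rotation":[0,0,0],"hand":6},{"travel":[3,-2.5,0],"rotation":[0,0,0],"hand":6},{"travel":[3,-2.5,0],"rotation":[0,0,0],"hand":6},{"travel":[3,-2.5,0],"rotation":[0,0,0],"hand":6},{"travel":[2,-2.5,0],"rotation":[0,0,0],"hand":6},{"travel":[0,0,0],"rotation":[0,0,0],"hand":6},{"travel":[0,0,0],"rotation":[0,0,0],"hand":6}]'
python3 -c "
from h import *
st(); snap('26'); crop('scene','26',200,130,340,260,5); crop('top','26',180,150,380,300,4)"
```

```text
time: 40.77
ee_pos: [0.5972, 0.1126, 0.0614]
tool_rot: [0.043, 0.999, -0.0, 0.0]
force: [0.6, 0.0, 0.1]
opening: 0.702
t 40.77 p [0.5972 0.1126 0.0614] yaw_x 175.08 z [ 0. -0. -1.] F [0.6 0.  0.1] op 0.702 q [-0.03  0.15 -0.11  1.31 -0.    0.06]
time: 41.6
ee_pos: [0.4788, 0.0216, 0.1625]
tool_rot: [0.044, 0.999, -0.0, 0.001]
force: [-0.3, 0.5, 0.7]
opening: 0.701
t 41.6 p [0.4788 0.0216 0.1625] yaw_x 174.96 z [ 0.002 -0.    -1.   ] F [-0.3  0.5  0.7] op 0.701 q [-0.23 -0.28 -0.34  1.5   0.   -0.14]
```

View pics/c_scene_26_200.png

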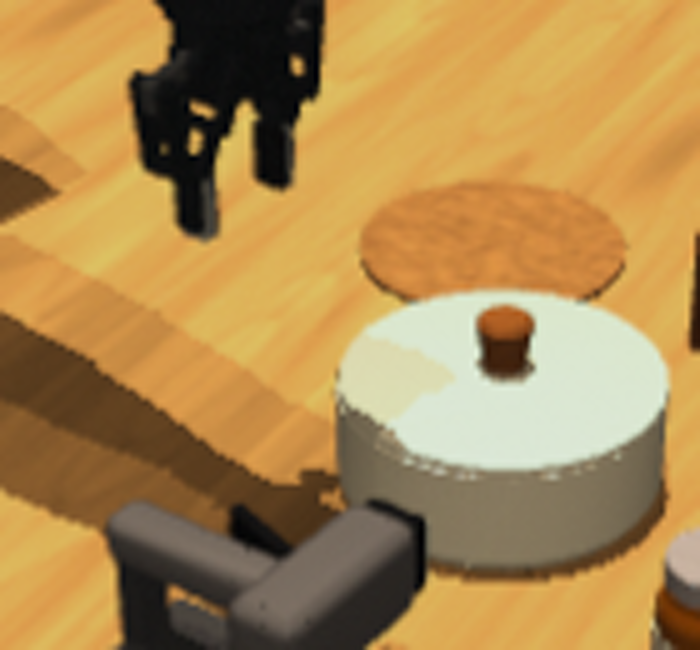

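View pics/c_top_26_180.png

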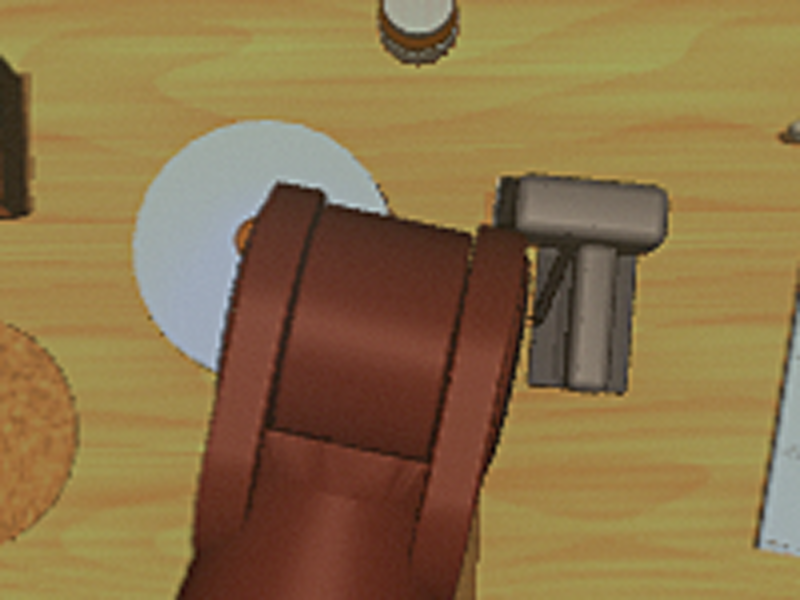

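The lid looks seated exactly as at the start: rim and knob in the same place in the scene view, knob at (301,196). Now the scanner, starting with a closer look.

```bash
python3 -c "
from h import *
crop('top','0',300,185,360,255,8); crop('scene','0',210,215,300,290,8)"
```

```text
(no output)
```

View pics/c_top_0_300.png

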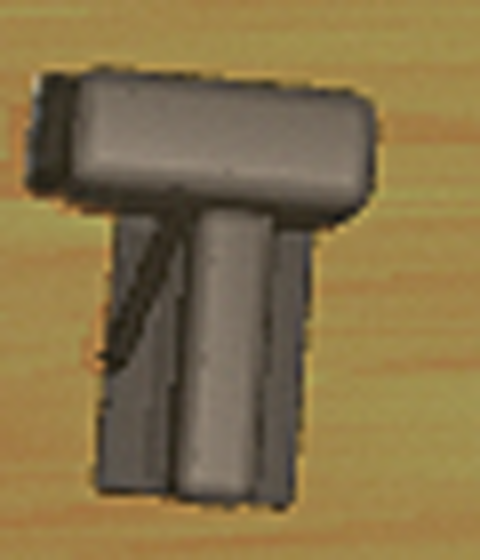

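View pics/c_scene_0_210.png

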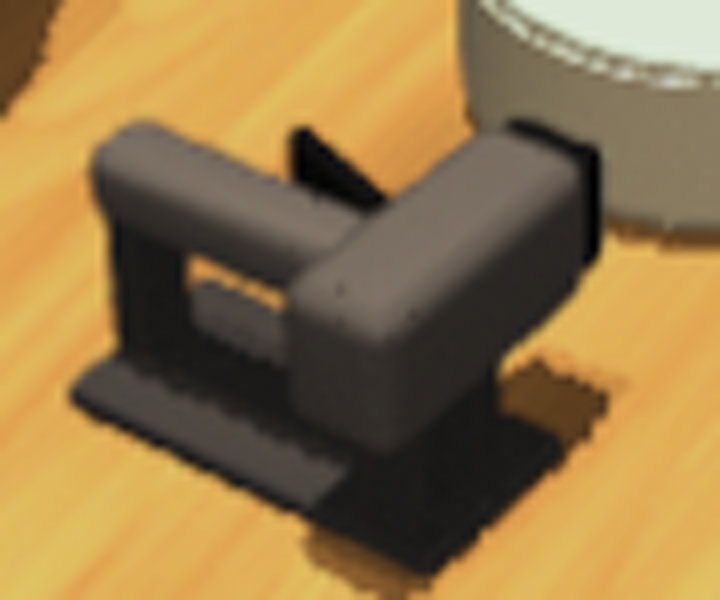

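```bash
python3 -c "
from h import *
f=lambda x,y:(300+(x+.5)/8-.5,185+(y+.5)/8-.5)
for nm,a,b,z in [('gripL',(190,215),(172,495),.085),('gripR',(274,215),(252,495),.085),('baseL',(118,220),(98,490),.005),('baseR',(310,230),(290,505),.005),('headT',(95,70),(365,92),.098),('headB',(85,190),(350,228),.098),('baseB',(98,490),(292,507),.005),('headTrue',(350,228),(375,100),.095)]:
  P=onz('top',[f(*a),f(*b)],z); d=P[0]-P[1]; ang=np.degrees(np.arctan2(d[1],d[0])); print(nm,P.round(4)[:,:2].tolist(),ang.round(1))
print('trigtip',onz('top',[f(112,365),f(108,355)],.082).round(4))
g=lambda x,y:(210+(x+.5)/8-.5,215+(y+.5)/8-.5)
# grip top ridge: butt end top, both views
print(tri(f(215,490),g(125,165)))
print('scene trig tip top',onz('scene',[g(300,130)],.087))
print('butt top near',onz('scene',[g(140,125)],.09))
"
```

```text
gripL [[0.5915, -0.1115], [0.4918, -0.1022]] -5.3
gripR [[0.591, -0.1416], [0.4913, -0.1305]] -6.3
baseL [[0.6013, -0.0919], [0.4988, -0.0817]] -5.7
baseR [[0.5962, -0.165], [0.4919, -0.1539]] -6.1
headT [[0.6423, -0.078], [0.6328, -0.174]] 84.4
headB [[0.5992, -0.0733], [0.5841, -0.1668]] 80.8
baseB [[0.4988, -0.0817], [0.4911, -0.1546]] 84.0
headTrue [[0.5845, -0.1672], [0.6304, -0.1779]] 166.9
trigtip [[ 0.5385 -0.0824  0.082 ]
 [ 0.5421 -0.0811  0.082 ]]
(array([ 0.49399975, -0.11830438,  0.07574669]), np.float64(0.00047040261036105263))
scene trig tip top [[ 0.54250329 -0.08734748  0.087     ]]
butt top near [[ 0.49791774 -0.11337768  0.09      ]]
```

```bash
python3 -c "
from h import *
st();print(togo([.5515,-.1175,.11]))"
python3 -m inch '[{"travel":[-1.6,-2.5,0],"rotation":[0,0,0.017],"hand":8.5},{"travel":[-1.6,-2.7,0],"rotation":[0,0,0],"hand":8.5},{"travel":[-1.6,-2.7,0],"rotation":[0,0,0],"hand":8.5},{"travel":[-1.6,-2.7,0],"rotation":[0,0,0],"hand":8.5},{"travel":[-1.6,-2.4,0],"rotation":[0,0,0],"hand":8.5},{"travel":[0,0,2.5],"rotation":[0,0,0],"hand":8.5},{"travel":[0,0,2],"rotation":[0,0,0],"hand":8.5},{"travel":[0,0,0],"rotation":[0,0,0],"hand":8.5},{"travel":[0,0,0],"rotation":[0,0,0],"hand":8.5},{"travel":[0,0,0],"rotation":[0,0,0],"hand":8.5}]'
python3 -c "
from h import *
st();print(togo([.5515,-.1175,.030]));snap('27'); crop('scene','27',190,170,310,290,5); crop('top','27',260,170,360,260,6)"
```

```text
t 41.7 p [0.4797 0.0225 0.1621] yaw_x 175.07 z [ 0.001 -0.    -1.   ] F [0.4 0.3 0.5] op 0.704 q [-0.23 -0.27 -0.34  1.5   0.   -0.14]
[ -8.35345857 -13.33244469   5.22740207]
time: 42.53
ee_pos: [0.5464, -0.1144, 0.1175]
tool_rot: [0.051, 0.999, -0.0, 0.0]
force: [0.0, -0.8, -0.1]
opening: 0.994
t 42.53 p [ 0.5464 -0.1144  0.1175] yaw_x 174.17 z [ 0.001 -0.    -1.   ] F [ 0.  -0.8 -0.1] op 0.994 q [-0.44 -0.02 -0.19  1.4  -0.   -0.34]
[-0.53676283 -0.25275392  8.74843284]
```

View pics/c_scene_27_190.png

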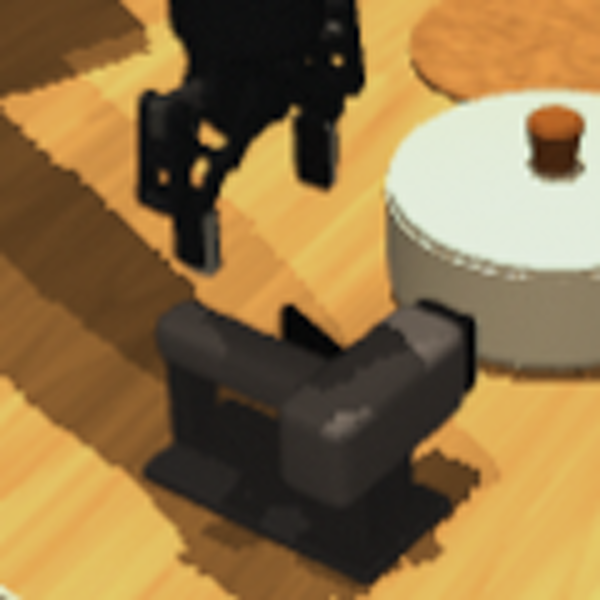

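View pics/c_top_27_260.png

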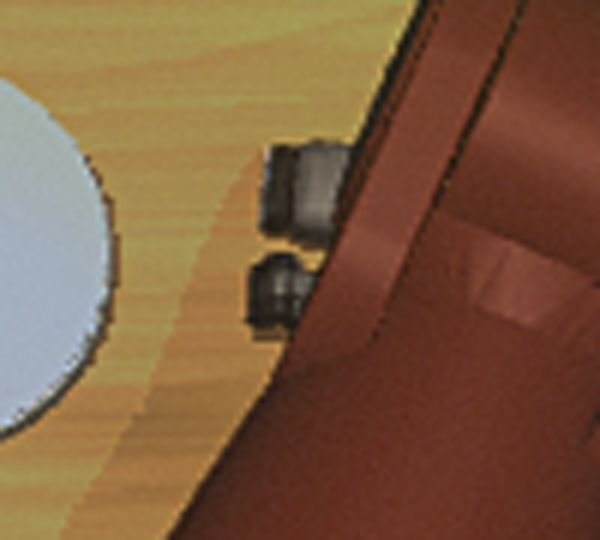

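The open fingers are above the grip, at about scene (229,222) and (253,205). Correcting and descending in stages.

```bash
python3 -m inch '[{"travel":[-0.35,-0.25,1],"rotation":[0,0,0],"hand":8.5},{"travel":[0,0,2],"rotation":[0,0,0],"hand":8.5},{"travel":[0,0,1],"rotation":[0,0,0],"hand":8.5},{"travel":[0,0,0],"rotation":[0,0,0],"hand":8.5},{"travel":[0,0,0],"rotation":[0,0,0],"hand":8.5}]'
python3 -c "
from h import *
st();print(togo([.5515,-.1175,.030]));snap('28'); crop('scene','28',190,170,310,290,5)"
```

```text
time: 43.05
ee_pos: [0.5484, -0.1175, 0.0759]
tool_rot: [0.051, 0.999, 0.0, -0.001]
force: [-0.4, -0.0, -0.4]
opening: 0.996
t 43.05 p [ 0.5484 -0.1175  0.0759] yaw_x 174.11 z [-0.001  0.    -1.   ] F [-0.4 -0.  -0.4] op 0.996 q [-0.44  0.   -0.24  1.33 -0.   -0.34]
[-0.31620616  0.03128143  4.59455148]
```

View pics/c_scene_28_190.png

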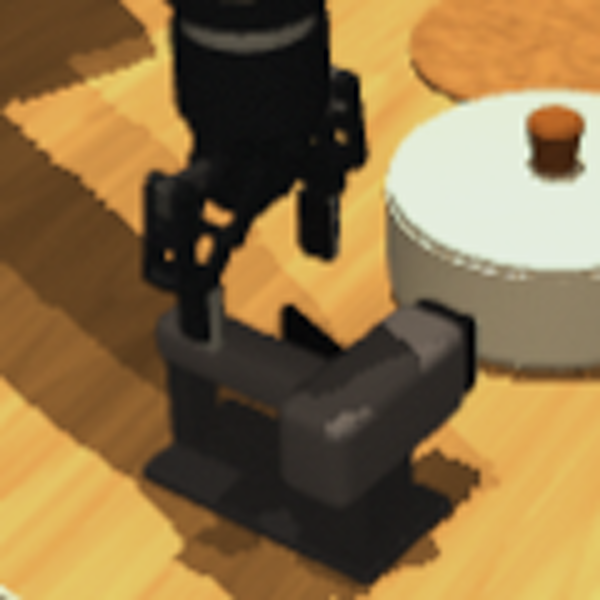

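```bash
python3 -m inch '[{"travel":[-0.15,0,1],"rotation":[0,0,0],"hand":8.5},{"travel":[0,0,1],"rotation":[0,0,0],"hand":8.5},{"travel":[0,0,1],"rotation":[0,0,0],"hand":8.5},{"travel":[0,0,1],"rotation":[0,0,0],"hand":8.5},{"travel":[0,0,0.5],"rotation":[0,0,0],"hand":8.5},{"travel":[0,0,0],"rotation":[0,0,0],"hand":8.5},{"travel":[0,0,0],"rotation":[0,0,0],"hand":8.5}]'
python3 -c "
from h import *
st();print(togo([.5515,-.1175,.030]));snap('29'); crop('scene','29',190,170,310,290,5)
for X in [(.5515-.0015,-.1375,.076),(.5545,-.084,.076)]: print((proj('scene',X)-[190,170])*5)"
```

```text
time: 43.73
ee_pos: [0.55, -0.1177, 0.0309]
tool_rot: [0.051, 0.999, 0.0, -0.0]
force: [0.1, -0.0, 0.9]
opening: 0.999
t 43.73 p [ 0.55   -0.1177  0.0309] yaw_x 174.11 z [-0.001  0.    -1.   ] F [ 0.1 -0.   0.9] op 0.999 q [-0.44  0.04 -0.29  1.24 -0.   -0.34]
[-0.14894063  0.03695852  0.09084759]
[[246.13835746 376.80255198]]
[[309.19168772 324.44986408]]
```

View pics/c_scene_29_190.png

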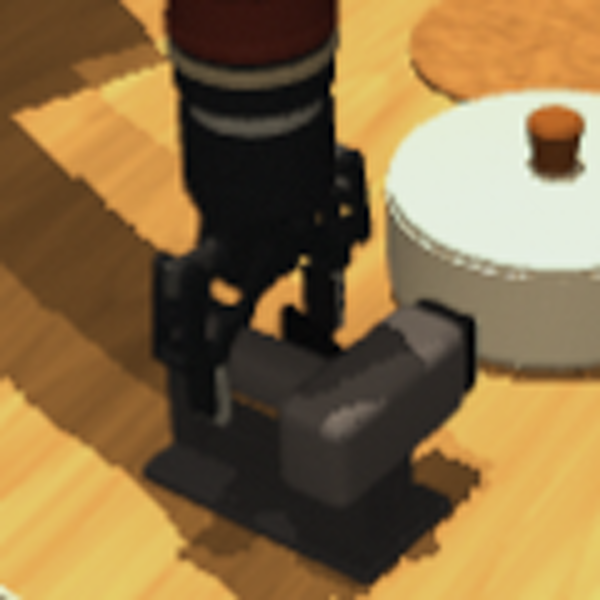

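The fingers straddle grip and trigger, with the front tip at scene (233,253). I'll pre-close to just outside the trigger.

```bash
python3 -m inch '[{"travel":[0,0,0.4],"rotation":[0,0,0],"hand":7.5},{"travel":[0,0,0],"rotation":[0,0,0],"hand":6.8},{"travel":[0,0,0],"rotation":[0,0,0],"hand":6.4},{"travel":[0,0,0],"rotation":[0,0,0],"hand":6.4},{"travel":[0,0,0],"rotation":[0,0,0],"hand":6.4},{"travel":[0,0,0],"rotation":[0,0,0],"hand":6.4}]'
python3 -c "
from h import *
st();snap('30'); crop('scene','30',210,200,290,280,7); crop('top','30',260,170,360,260,6)"
```

```text
time: 44.33
ee_pos: [0.5503, -0.1176, 0.0275]
tool_rot: [0.051, 0.999, 0.0, -0.0]
force: [-0.7, 3.3, 2.2]
opening: 0.748
t 44.33 p [ 0.5503 -0.1176  0.0275] yaw_x 174.12 z [ 0.  0. -1.] F [-0.7  3.3  2.2] op 0.748 q [-0.44  0.04 -0.3   1.24  0.   -0.34]
```

View pics/c_scene_30_210.png

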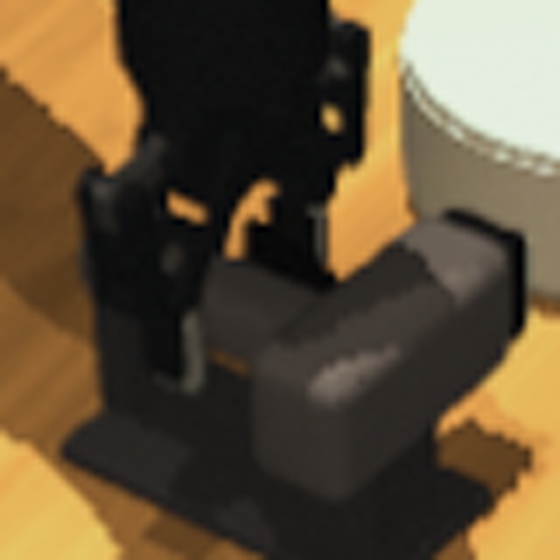

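```bash
python3 -m inch '[{"travel":[0,0,0],"rotation":[0,0,0],"hand":3.6},{"travel":[0,0,0],"rotation":[0,0,0],"hand":3.6},{"travel":[0,0,0],"rotation":[0,0,0],"hand":3.6},{"travel":[0,0,0],"rotation":[0,0,0],"hand":3.6}]'
python3 -c "
from h import *
st()"
```

```text
time: 44.77
ee_pos: [0.55, -0.1185, 0.0279]
tool_rot: [0.051, 0.999, -0.001, -0.0]
force: [-5.3, 1.2, 5.8]
opening: 0.462
t 44.77 p [ 0.55   -0.1185  0.0279] yaw_x 174.11 z [-0.001 -0.001 -1.   ] F [-5.3  1.2  5.8] op 0.462 q [-0.44  0.04 -0.3   1.24 -0.   -0.34]
```

The fingers have stopped at 39.5 mm, which matches fully in. Holding, with one check, then releasing.

```bash
python3 -m inch '[{"travel":[0,0,0],"rotation":[0,0,0],"hand":3.6},{"travel":[0,0,0],"rotation":[0,0,0],"hand":3.6},{"travel":[0,0,0],"rotation":[0,0,0],"hand":3.6}]'
python3 -c "
from h import *
st();cv2.imwrite('pics/scene_31.png',manip.get_image('scene')[:,:,::-1]); crop('scene','31',210,200,290,280,7)"
python3 -m inch '[{"travel":[0,0,0],"rotation":[0,0,0],"hand":6},{"travel":[0,0,0],"rotation":[0,0,0],"hand":7.5},{"travel":[0,0,0],"rotation":[0,0,0],"hand":8.5},{"travel":[0,0,0],"rotation":[0,0,0],"hand":8.5},{"travel":[0,0,0],"rotation":[0,0,0],"hand":8.5},{"travel":[0,0,0],"rotation":[0,0,0],"hand":8.5}]'
```

```text
time: 45.02
ee_pos: [0.55, -0.1185, 0.0279]
tool_rot: [0.051, 0.999, -0.001, -0.0]
force: [-4.8, 0.6, 6.7]
opening: 0.465
t 45.02 p [ 0.55   -0.1185  0.0279] yaw_x 174.11 z [-0.001 -0.001 -1.   ] F [-4.8  0.6  6.7] op 0.465 q [-0.44  0.04 -0.3   1.24 -0.   -0.34]
time: 45.57
ee_pos: [0.5503, -0.1183, 0.0275]
tool_rot: [0.052, 0.999, -0.0, -0.0]
force: [0.0, 0.4, -0.3]
opening: 0.994
```

View pics/c_scene_31_210.png

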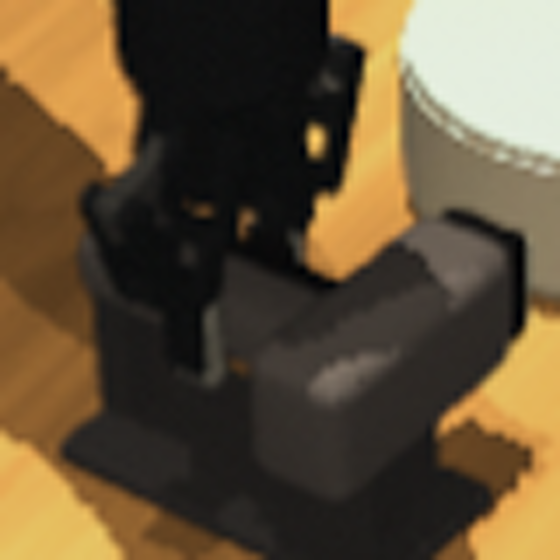

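The squeeze held for about 0.5 s at 39.7 mm. Retreating straight up and then aside for the final check.

```bash
python3 -m inch '[{"travel":[0,0,-1],"rotation":[0,0,0],"hand":8.5},{"travel":[0,0,-2],"rotation":[0,0,0],"hand":8.5},{"travel":[0,0,-4],"rotation":[0,0,0],"hand":8.5},{"travel":[0,0,-4],"rotation":[0,0,0],"hand":8.5},{"travel":[0,0,-4],"rotation":[0,0,0],"hand":8.5},{"travel":[2,-3.5,0],"rotation":[0,0,0],"hand":8.5},{"travel":[2,-3.5,0],"rotation":[0,0,0],"hand":8.5},{"travel":[1,-4,0],"rotation":[0,0,0],"hand":8.5},{"travel":[0,-4,0],"rotation":[0,0,0],"hand":8.5},{"travel":[0,-4,0],"rotation":[0,0,0],"hand":8.5}]'
python3 -m inch '[{"travel":[0,-4,0],"rotation":[0,0,0],"hand":8.5},{"travel":[0,-4,0],"rotation":[0,0,0],"hand":8.5},{"travel":[0,-4,0],"rotation":[0,0,0],"hand":8.5},{"travel":[0,0,0],"rotation":[0,0,0],"hand":8.5},{"travel":[0,0,0],"rotation":[0,0,0],"hand":8.5},{"travel":[0,0,0],"rotation":[0,0,0],"hand":8.5}]'
python3 -c "
from h import *
st();snap('32')
k=[q for q in blobs('top','32',(4,110,60),(18,255,255))[0] if 230<q[1][0]<260 and 200<q[1][1]<220]; print(k)
a=cv2.imread('pics/scene_32.png');crop('scene','32',210,150,390,290,4)"
```

```text
time: 46.4
ee_pos: [0.4803, -0.3036, 0.179]
tool_rot: [0.051, 0.999, -0.001, 0.001]
force: [0.8, -0.1, 0.4]
opening: 0.995
time: 46.9
ee_pos: [0.4686, -0.421, 0.1779]
tool_rot: [0.052, 0.999, 0.0, -0.0]
force: [-0.1, 0.7, -0.1]
opening: 0.995
t 46.9 p [ 0.4686 -0.421   0.1779] yaw_x 174.08 z [-0.  0. -1.] F [-0.1  0.7 -0.1] op 0.995 q [-0.94  0.19  0.14  1.52  0.   -0.84]
[([239, 205, 12, 11, 100], [244.4, 209.8])]
```

View pics/c_scene_32_210.png

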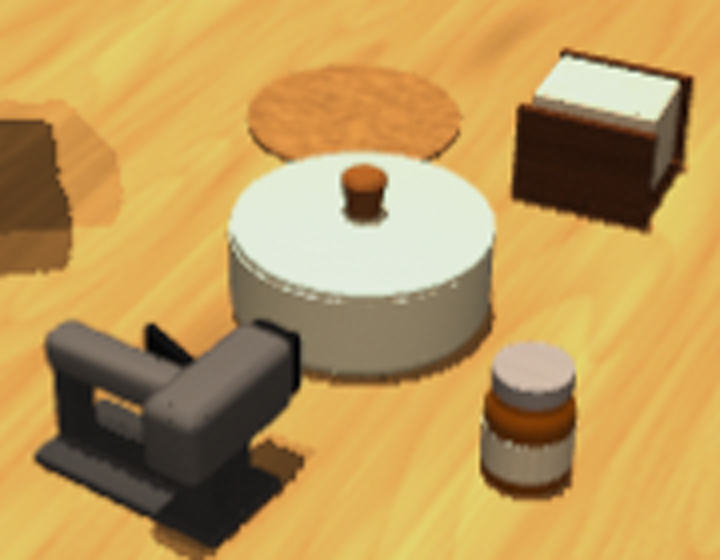

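View pics/top_32.png

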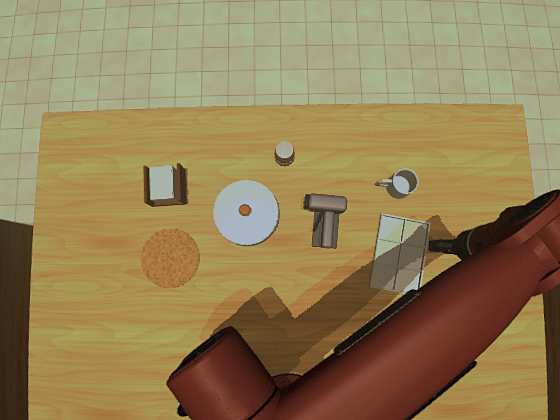

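The lid sits home at top (246,212), with the knob at (244.4,209.8) against (244.1,209.9) at the start. The tray is empty, the trigger has sprung back out and the bystanders haven't moved. Handing in.

```bash
python3 -c "
from workcell import manip
print(manip.finish_job())"
```

```text
the job is handed in; nothing more can be done
None
```

The restock is done and handed in at about 47 s. All three canelés present are in the dish, the lid is back on and the scanner trigger has been squeezed. No verdict was reported.

- **Lid:** I set it on the cork mat knob up, then put it back on the dish. It seated within 1 mm of its original height, and the knob is within half a pixel of where it started.
- **Canelés:** The three stood upright in a row before the lid went back on, and the tray was empty in the last pictures. One had been nudged about 8 mm before I reached it, so I measured it again and grasped it there.
- **Scanner:** I squeezed the trigger to 39.7 mm (fully in is about 40 mm) and held it for roughly half a second by the row count. The last picture shows it sprung back out.
- **Bystanders:** The mug, jam jar and napkin holder look unmoved in the last pictures.

**Readings that disagreed:** The real fingertips sat about 25 mm higher than the reported TCP. Because of this, my first knob grasp closed on top of the knob, pressing with about 18 N. I allowed for the offset from then on, and the contact heights matched afterwards.

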